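Set out a pupil's moulding and weighing place

TASK

Set out the next pupil's place on the bakery bench: stand the square tin about 2 cm in front of the middle of the mould board (on the robot's side of it) and lay the ring cutter flat on top of the tin, in its centre; lay the icing smoother about 2 cm behind the middle of the mould board, parallel to it; stand the dredger midway between the mould board and the kitchen scale; and stand the beaker upright on the centre of the scale's plate. Everything you set out ends up standing or lying by itself, and the little spice jar and the kitchen timer must be left where they stand.

Things in the scene. Friction and masses are not known exactly. Their poses are not given: they have to be found in the camera images.
- mould: Wooden mould board, fixed flat on the bench: a dark-figured block 60 (x) x 140 (y) x 22 mm high with three round carved rosettes on top. Origin: centre of its underside. Its x axis points away from the robot (behind = +x, in front = -x), its y axis runs along its length; it is turned by up to about 10 degrees. It may be on the left or on the right of the scale; their centres are about 300 mm apart, the scale lying off one end of the board.
- scale: Kitchen scale, fixed: white body with a square steel weighing plate 108 x 108 mm whose top is 38 mm above the bench (rigid, does not sink). Origin: bench level, under the centre of the plate. The white body, 30 mm high, reaches 60 mm from the origin to +x and to both sides (y), and 88 mm to -x, where the dark display is, facing the robot.
- tin: Closed square dark steel tin with a flat lid, solid to the touch, 60 x 60 x 40 mm high, about 0.15 kg, loose. Origin: centre of its underside; x and y along its sides, z up.
- cutter: Plain round steel ring cutter (open at both ends), 50 mm outside diameter, 43 mm inside, 25 mm high, about 0.05 kg, loose. Origin: centre of its underside, z up along the ring's axis.
- smoother: Icing smoother, loose, lying on its plate: a flat white plate 60 (x) x 110 (y) x 5 mm with a wooden bar handle along its middle, 22 (x) x 90 (y) mm, reaching from the plate up to 29 mm above the bench. About 0.14 kg. Symmetric. Origin: centre of the plate's underside; y along the handle, z up.
- dredger: Dredger, loose: closed upright steel cylinder 54 mm in diameter (55 at the cap) and 91 mm high with a domed, pierced top. About 0.2 kg. Origin: centre of its underside, z up.
- beaker: Plain open steel beaker, loose, no handle: straight cylinder 60 mm outside diameter, 80 mm high, 3 mm wall, empty, about 0.13 kg. Origin: centre of its underside, z up to the open mouth.
- jar: Bystander, loose: small glass spice jar with a pale wooden cap, 44 mm in diameter, 65 mm high, standing in front of the scale. Origin: centre of its underside.
- timer: Bystander, loose: white dome-shaped kitchen timer, 57 mm in diameter, 49 mm high, standing at the near edge of the place, roughly on the middle line ahead of the robot. Origin: centre of its underside.

How it is judged:
By the outcome, as a careful person would: the job done as asked, in the order asked, and still so for the second after the job is handed in, with the robot touching nothing.
It also fails if it takes over 144 s, if anything falls off the work surface, if the arm or the gripper's body presses on something with over 40 N, if the wrist force passes 120 N, or if a joint passes its speed limit or range.

ROBOT

A 6-joint arm with a two-finger parallel gripper is mounted at the origin on the work surface. World frame = base frame: x ahead of the robot, y to its left, z up, the work surface at z = 0. Lengths are in m, angles in rad, forces in N, time in s.
With the tool pointing down it reaches from about 0.3 to 0.775 m from the base axis. Payload 14.6 kg.
Tool frame: the origin (TCP) lies between the finger pads; the fingertips stand 19 mm ahead of it and the grasp point (between the pads) is the TCP (ctrl.finger_overhang is the distance from the TCP to the fingertips, in m); z points along the fingers, y is the direction in which the jaws open and shut (so a half turn about z gives the same grasp; the last joint's range is limited). The gripper opens to 94 mm and grips with 3 to 60 N. Pads are 16 mm wide; open, the fingers measure 119 mm over their backs; the gripper's body (75 mm by 177 mm) begins 78 mm behind the grasp point.
Start: joints at [1.181, 0.3, 1.521, -0, 1.321, -0.067], TCP at [0.174, 0.522, 0.224] pointing down, gripper open.
Joint ranges: [-3.03, 3.03], [-0.79, 2.21], [0.23, 2.52], [-1.04, 4.18], [0, 3.07], [-2.55, 2.55]. Speed limits (rad/s): [2.22, 2.22, 2.57, 3.14, 3.14, 3.14].

INTERFACE

Orientations are given as [roll, pitch, yaw] about the fixed x, y, z axes, in that order (R = Rz(yaw) Ry(pitch) Rx(roll)).
In Python, from station import ctrl gives the robot as it stands.
- The arm moves only by the tool send_rows, never from a script. Its argument "series" is a list of rows, each a list of 7 numbers: the turn, a rotation vector about the tool's x, y, z in degrees, then the shift along the tool's x, y, z in m, then the gripper's target within -1 to 1 (fully open at 1, half-way at 0, shut at -1). A call has 1 to 8 rows; each row is the pose to reach, as a shift and turn from the pose commanded when the call began, along the tool's axes at that moment; what a row does not reach only later rows make up. A row lasts 1/10 s, in which the tool goes at most 50 mm and 8.59 degrees, less where a joint would pass 70% of its speed; a pose out of reach is approached as far as the arm can. A call with a gripper value outside its range is refused whole. The fingers move at their own pace and stop on an object; "force" is the grip in N (left out, the last holds). Time passes only in rows, so rows that repeat a pose let the fingers close. It gives the time, the measured TCP pose, the force and the opening at its end, in the units of the state.
- ctrl.get_obs(): the state, without advancing time (a new reading comes with each control period).
- ctrl.camera(name): name is "scene" or "top" or "wrist"; returns a dict with "pixels" (400x640x3 uint8, red, green, blue), "z_map" (400x640 float32, m along the optical axis (not along the pixel's ray), 0 where there is no reading), "fov_y" (degrees; the focal length in pixels is half the picture's height over the tangent of half this angle, whatever the lens; pixels are square), "cx", "cy" (the principal point, pixels), "R" (3x3) and "t" (3): a world point X has camera coordinates R X + t. Camera axes: x right, y down, z forward; pixel columns grow to the right and rows downward; lengths in m; the calibration is good to about 2 mm. A picture is of the moment at which its call begins.
- ctrl.hand_in(): hands the job in, once; it reports no verdict.
The state is a dict: "time_s": time; "qpos": joint angles; "joint_vel": joint speeds; "tau": joint torques, N m; "ee_pos": TCP position; "eef_rot": TCP orientation; "force": force on the tool from outside, world axes, zero at the start; "moment": the same for the moment, N m; "grip_width": finger opening in m.
Only numpy, scipy, OpenCV 4.12 (cv2) and the standard library are available. Lean on these libraries where they do the work, as an engineer would, in place of code of your own. Each camera call takes 0.05 s, during which the arm holds its last target.

## Working session

There is one attempt and no reset: what is moved stays moved. The work goes in short steps, Python scripts to look and compute and a tool call to move; the robot and the scene stay as the last step left them, time stands still between calls to the robot, and variables do not carry over. Pictures are saved under pics/ and viewed, and the job is handed in when it is done.

Besides the shell and the picture viewer there is one more tool, called after ">>>" as name(argument=value, ...) on one line, values as JSON. send_rows: Moves the arm, as the interface text tells. Its arguments: {"type":"object","properties":{"series":{"type":"array"},"force":{"type":"number"}},"required":["series"]}

```bash
ls; mkdir -p pics
cat > h.py <<'E'
from station import ctrl
import numpy as np, cv2
def snap(n,f):
    c=ctrl.camera(n); cv2.imwrite('pics/'+f+'.png',c['pixels'][:,:,::-1]); np.savez('pics/'+f+'.npz',**c); return c
def load(f): return dict(np.load('pics/'+f+'.npz'))
def pts(c):
    f=200/np.tan(np.radians(float(c['fov_y']))/2); z=c['z_map']; v,u=np.mgrid[:400,:640]
    P=np.stack([(u-c['cx'])/f*z,(v-c['cy'])/f*z,z],-1); return (P-c['t'])@c['R']
E
python3 - <<'E'
from h import *
print(ctrl.get_obs())
for n in ('scene','top','wrist'):
    c=snap(n,n+'0'); print(n,c['fov_y'],c['cx'],c['cy'],c['R'],c['t'])
E
```

```text
pics
{'time_s': 0.0, 'qpos': array([ 1.18142308e+00,  3.00485122e-01,  1.52159295e+00, -1.53955901e-05,
        1.32067497e+00, -6.65813621e-02]), 'joint_vel': array([ 8.00034821e-05,  1.66570457e-03, -5.68920589e-04, -7.18056898e-04,
       -5.27977475e-04,  3.10725373e-04]), 'tau': array([-1.68462971e-03, -5.31800365e+01, -3.52740633e+01,  7.07458332e-02,
        2.43849680e-02,  8.50221397e-06]), 'ee_pos': array([0.17437388, 0.52137312, 0.2238736 ]), 'eef_rot': array([-3.14043385e+00, -6.23240512e-05,  2.81880456e+00]), 'force': array([0.14513451, 0.3382557 , 0.28411352]), 'moment': array([ 0.00167394,  0.01185034, -0.02368176]), 'grip_width': 0.09445305478605236}
scene 52.13738223210336 317.7930389773545 197.21919314053932 [[-0.74957681  0.66187201  0.00774887]
 [ 0.46084108  0.53023909 -0.71166846]
 [-0.47514219 -0.52987918 -0.70247274]] [ 0.38490325 -0.22288932  1.17763867]
top 56.37826177784733 324.37958105798884 202.4234573498231 [[ 0.06883828 -0.99761616  0.00482618]
 [-0.97697248 -0.06839154 -0.20210734]
 [ 0.20195562  0.00919768 -0.97935149]] [-0.043599    0.53138441  0.86721072]
wrist 69.07293257177824 316.42152623568984 202.04146621042057 [[ 3.17984504e-01  9.48095863e-01  2.98745248e-04]
 [ 9.19686844e-01 -3.08532851e-01  2.42865373e-01]
 [ 2.30351828e-01 -7.69526729e-02 -9.70059958e-01]] [-0.55049498 -0.02469432  0.38944015]
```

View pics/top0.png

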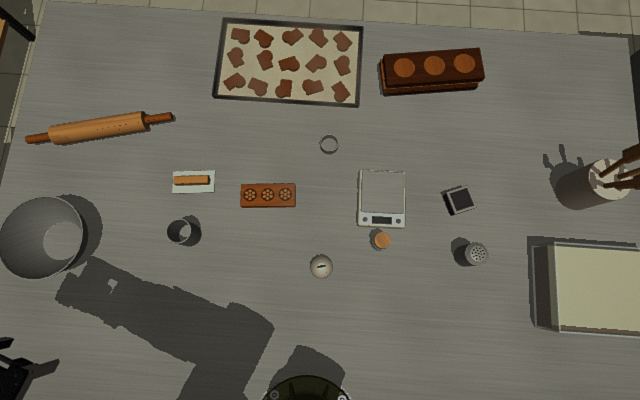

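View pics/scene0.png

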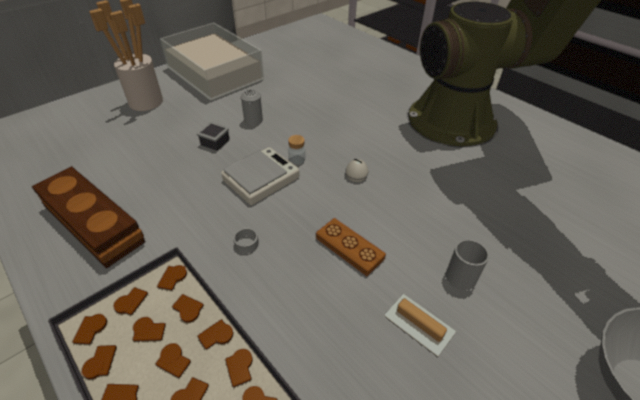

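Top view: mould (268,195), scale (382,198), tin (458,200), cutter (329,144), smoother (193,181), beaker (182,230), dredger (472,252), jar (381,240), timer (321,266). Next I measure these by depth segmentation.

Run:
```python
from h import *
c=load('top0');P=pts(c)
c2=load('scene0');P2=pts(c2)
print('bench z', np.median(P[290:300,200:210,2]),np.median(P[160:170,280:300,2]), np.median(P2[200:210,200:210,2]))
# detections in top: heights
B={'mould':(235,175,303,213),'scale':(350,160,415,232),'tin':(440,178,480,220),'cutter':(312,130,345,158),'smoother':(168,165,220,198),'beaker':(162,212,200,248),'dredger':(450,232,494,272),'jar':(366,225,396,255),'timer':(306,250,338,284)}
zt={'mould':.022,'scale':.038,'tin':.04,'cutter':.025,'smoother':.029,'beaker':.08,'dredger':.091,'jar':.065,'timer':.049}
for n,(a,b,d,e) in B.items():
    Q=P[b:e,a:d].reshape(-1,3); z=zt[n]
    T=Q[np.abs(Q[:,2]-z)<.006].astype(np.float32)
    A=Q[Q[:,2]>0.01]
    r=cv2.minAreaRect(T[:,:2]) if len(T)>4 else None
    print(n,len(T),'zmed',np.round(np.median(T[:,2]),4),np.round(T[:,:2].mean(0),4),'rect',[np.round(x,4) for x in r], 'rng',np.round(A.min(0),3),np.round(A.max(0),3))
im=c['pixels'][120:290,150:500,::-1]
cv2.imwrite('pics/topz.png',cv2.resize(im,None,fx=2.28,fy=2.28,interpolation=cv2.INTER_CUBIC))
```

```text
bench z 0.0006339988223512357 0.0007476432772959058 0.0008185480692350494Traceback (most recent call last):
  File "<stdin>", line 12, in <module>
cv2.error: OpenCV(4.12.0) /io/opencv/modules/imgproc/src/convhull.cpp:143: error: (-215:Assertion failed) total >= 0 && (depth == CV_32F || depth == CV_32S) in function 'convexHull'
```

View pics/wrist0.png

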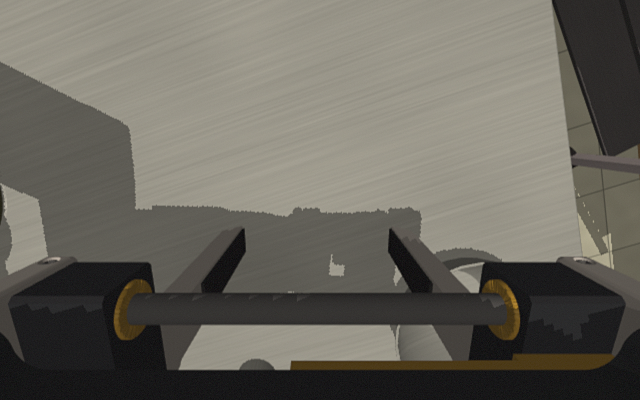

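```bash
cat > seg.py <<'E'
from h import *
B={'mould':(235,175,303,213),'scale':(350,160,415,232),'tin':(440,178,480,220),'cutter':(312,130,345,158),'smoother':(168,165,220,198),'beaker':(162,212,200,248),'dredger':(450,232,494,272),'jar':(366,225,396,255),'timer':(306,250,338,284)}
zt={'mould':.022,'scale':.038,'tin':.04,'cutter':.025,'smoother':.029,'beaker':.08,'dredger':.091,'jar':.065,'timer':.049}
def seg(P,B):
  for n,(a,b,d,e) in B.items():
    Q=P[b:e,a:d].reshape(-1,3); z=zt[n]
    T=np.ascontiguousarray(Q[np.abs(Q[:,2]-z)<.006],dtype=np.float32)
    A=Q[Q[:,2]>0.01]
    print(n,len(T),'z',np.round(Q[:,2].max(),3),'rng',np.round(A.min(0),3),np.round(A.max(0),3))
    if len(T)>4:
      r=cv2.minAreaRect(np.ascontiguousarray(T[:,:2])); m=(T[:,:2].max(0)+T[:,:2].min(0))/2
      print('    mean',np.round(T[:,:2].mean(0),4),'mid',np.round(m,4),'rect',[np.round(x,4) for x in r])
E
python3 - <<'E'
from seg import *
c=load('top0'); seg(pts(c),B)
im=c['pixels'][120:290,150:500,::-1]
cv2.imwrite('pics/topz.png',cv2.resize(im,None,fx=2.28,fy=2.28,interpolation=cv2.INTER_CUBIC))
E
```

```text
mould 1235 z 0.957 rng [ 0.347 -0.015  0.01 ] [0.586 0.212 0.957]
    mean [0.5494 0.1408] mid [0.5505 0.1412] rect [array([0.5505, 0.142 ]), array([0.0613, 0.1389]), np.float64(5.2686)]
scale 1921 z 0.957 rng [ 0.347 -0.211  0.01 ] [ 0.637 -0.015  0.957]
    mean [ 0.5687 -0.1506] mid [ 0.5598 -0.151 ] rect [array([ 0.5602, -0.1511]), array([0.1412, 0.1129]), np.float64(0.703)]
tin 563 z 0.957 rng [ 0.347 -0.387  0.01 ] [ 0.606 -0.015  0.957]
    mean [ 0.5677 -0.3487] mid [ 0.5689 -0.3493] rect [array([ 0.5682, -0.3492]), array([0.0596, 0.0615]), np.float64(21.4276)]
cutter 94 z 0.957 rng [ 0.347 -0.032  0.01 ] [0.725 0.017 0.957]
    mean [ 0.7018 -0.007 ] mid [ 0.7011 -0.0073] rect [array([ 0.7011, -0.0075]), array([0.0478, 0.0476]), np.float64(4.0206)]
smoother 302 z 0.957 rng [ 0.347 -0.015  0.011] [0.59  0.386 0.957]
    mean [0.5748 0.3398] mid [0.5751 0.3413] rect [array([0.5755, 0.3411]), array([0.0224, 0.09  ]), np.float64(6.23)]
beaker 138 z 0.957 rng [ 0.347 -0.015  0.01 ] [0.465 0.362 0.957]
    mean [0.4356 0.3325] mid [0.4357 0.3321] rect [array([0.4353, 0.3317]), array([0.0576, 0.0592]), np.float64(5.1185)]
dredger 283 z 0.957 rng [ 0.347 -0.394  0.01 ] [ 0.458 -0.015  0.957]
    mean [ 0.4307 -0.3679] mid [ 0.431  -0.3669] rect [array([ 0.4308, -0.3682]), array([0.0441, 0.0446]), np.float64(20.9271)]
jar 215 z 0.957 rng [ 0.347 -0.19   0.01 ] [ 0.493 -0.015  0.957]
    mean [ 0.4494 -0.1508] mid [ 0.4494 -0.1507] rect [array([ 0.4493, -0.1507]), array([0.0368, 0.0386]), np.float64(46.6751)]
timer 94 z 0.957 rng [ 0.347 -0.037  0.014] [0.407 0.019 0.957]
    mean [ 0.3781 -0.0089] mid [ 0.3774 -0.0081] rect [array([ 0.3772, -0.0081]), array([0.0262, 0.0266]), np.float64(4.3936)]
```

View pics/topz.png

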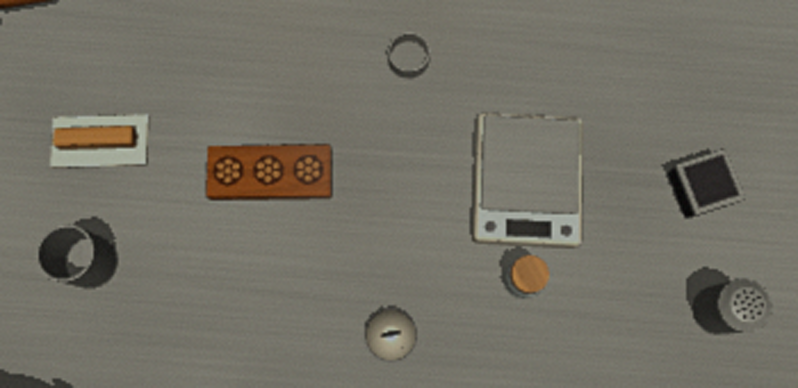

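```bash
cat >> h.py <<'E'
def go(x,y,z,yawdeg):
    o=ctrl.get_obs(); p=o['ee_pos']; r,pt,yw=o['eef_rot']
    from scipy.spatial.transform import Rotation as Ro
    R=Ro.from_euler('xyz',[r,pt,yw]); G=Ro.from_euler('xyz',[np.pi,0,np.radians(yawdeg)])
    s=R.as_matrix().T@(np.array([x,y,z])-p); v=(R.inv()*G).as_rotvec(degrees=True)
    q1=np.degrees(np.arctan2(y,x)); q6=(q1+90-yawdeg+180)%360-180
    print('t',round(o['time_s'],2),'p',np.round(p,4),'yaw',round(np.degrees(yw),1),'turn',np.round(v,1),'shift',np.round(s,4),'len',round(np.linalg.norm(s),3),'q6',round(q6),'F',np.round(o['force'],1),'w',round(o['grip_width'],4))
E
python3 - <<'E'
from seg import *
for cam in('top0','scene0'):
  P=pts(load(cam)); X=P.reshape(-1,3)
  def box(n,cx,cy,r,z0,z1):
    m=(np.hypot(X[:,0]-cx,X[:,1]-cy)<r)&(X[:,2]>z0)&(X[:,2]<z1)
    T=np.ascontiguousarray(X[m][:,:2],dtype=np.float32)
    if len(T)<5: print(n,'none');return
    r=cv2.minAreaRect(T); c=cv2.boxPoints(r)
    e=[(round(float(np.hypot(*(c[i]-c[i-1]))),4),round(float(np.degrees(np.arctan2(*(c[i]-c[i-1])[::-1]))),1)) for i in(1,2)]
    print(cam,n,len(T),np.round(r[0],4),'edges',e,'mean',np.round(T.mean(0),4))
  box('mould',.55,.141,.09,.019,.027)
  box('plate',.569,-.151,.1,.0365,.044)
  box('body',.569,-.151,.12,.022,.033)
  box('tin',.568,-.349,.06,.036,.045)
  box('cut',.701,-.007,.04,.02,.03)
  box('smoH',.575,.34,.08,.025,.034)
  box('smoP',.575,.34,.08,.0035,.009)
  box('beak',.435,.332,.06,.076,.085)
  box('dre',.431,-.367,.06,.03,.1)
E
```

```text
top0 mould 1190 [0.55  0.142] edges [(0.1389, -84.5), (0.0604, 5.5)] mean [0.5499 0.1411]
top0 plate 1572 [ 0.5751 -0.1502] edges [(0.1066, -88.6), (0.108, 1.4)] mean [ 0.5742 -0.1507]
top0 body 804 [ 0.5487 -0.1515] edges [(0.1203, -89.1), (0.1745, 0.9)] mean [ 0.5269 -0.1474]
top0 tin 555 [ 0.5682 -0.3492] edges [(0.0615, -68.6), (0.0596, 21.4)] mean [ 0.5677 -0.349 ]
top0 cut 89 [ 0.7011 -0.0075] edges [(0.0476, -86.0), (0.0478, 4.0)] mean [ 0.7014 -0.0074]
top0 smoH 292 [0.5755 0.3411] edges [(0.09, -83.8), (0.0224, 6.2)] mean [0.575 0.34 ]
top0 smoP 632 [0.5754 0.3409] edges [(0.1495, -86.5), (0.1523, 3.5)] mean [0.5719 0.3384]
top0 beak 128 [0.4353 0.3317] edges [(0.0592, -84.9), (0.0576, 5.1)] mean [0.4351 0.3316]
top0 dre 585 [ 0.431  -0.3677] edges [(0.053, -87.3), (0.0536, 2.7)] mean [ 0.4292 -0.3616]
scene0 mould 1639 [0.5533 0.1418] edges [(0.1404, -85.0), (0.0622, 5.0)] mean [0.5551 0.1452]
scene0 plate 1373 [ 0.5512 -0.1503] edges [(0.109, -89.9), (0.1643, 0.1)] mean [ 0.579  -0.1483]
scene0 body 816 [ 0.5456 -0.1503] edges [(0.1203, -88.0), (0.1878, 2.0)] mean [ 0.5538 -0.1297]
scene0 tin 350 [ 0.5723 -0.3499] edges [(0.063, -66.6), (0.0626, 23.4)] mean [ 0.573  -0.3465]
scene0 cut 168 [ 0.7049 -0.0071] edges [(0.0484, -61.4), (0.0481, 28.6)] mean [ 0.7054 -0.0061]
scene0 smoH 620 [0.5788 0.342 ] edges [(0.0894, -84.3), (0.023, 5.7)] mean [0.5796 0.3436]
scene0 smoP 1101 [0.5816 0.3341] edges [(0.1405, -84.1), (0.1358, 5.9)] mean [0.586  0.3468]
scene0 beak 235 [0.44   0.3322] edges [(0.0589, -19.7), (0.0587, 70.3)] mean [0.4406 0.3337]
scene0 dre 491 [ 0.4365 -0.3628] edges [(0.0536, -16.6), (0.0458, 73.4)] mean [ 0.4425 -0.3555]
```

```bash
python3 -c "
from h import *
go(.57,-.35,.2,112)"
```

```text
t 0.15 p [0.1744 0.5214 0.224 ] yaw 161.5 turn [-0.   0.  49.5] shift [-0.6516 -0.7009  0.0246] len 0.957 q6 -54 F [ 0.5 -0.4  0.1] w 0.0939
```

>>> send_rows(series=[[0,0,49.5,-0.652,-0.701,0.025,1],[0,0,49.5,-0.652,-0.701,0.025,1],[0,0,49.5,-0.652,-0.701,0.025,1],[0,0,49.5,-0.652,-0.701,0.025,1],[0,0,49.5,-0.652,-0.701,0.025,1],[0,0,49.5,-0.652,-0.701,0.025,1],[0,0,49.5,-0.652,-0.701,0.025,1],[0,0,49.5,-0.652,-0.701,0.025,1]])

```text
time_s: 0.95
ee_pos: [0.3401, 0.1556, 0.2141]
eef_rot: [3.141, 0.0, 1.955]
force: [0.4, 0.9, 0.0]
grip_width: 0.0944
```

```bash
python3 -c "
from h import *
go(.57,-.35,.2,112)"
```

```text
t 0.95 p [0.3401 0.1556 0.2141] yaw 112.0 turn [0. 0. 0.] shift [-0.5549  0.0236  0.0142] len 0.556 q6 -54 F [0.4 0.9 0. ] w 0.0944
```

>>> send_rows(series=[[0,0,0,-0.55,0.023,0.014,1],[0,0,0,-0.55,0.023,0.014,1],[0,0,0,-0.55,0.023,0.014,1],[0,0,0,-0.55,0.023,0.014,1],[0,0,0,-0.55,0.023,0.014,1],[0,0,0,-0.55,0.023,0.014,1],[0,0,0,-0.55,0.023,0.014,1],[0,0,0,-0.55,0.023,0.014,1]])

```text
time_s: 1.75
ee_pos: [0.5054, -0.2088, 0.2036]
eef_rot: [-3.141, -0.0, 1.954]
force: [-0.6, 0.5, 0.3]
grip_width: 0.0939
```

```bash
python3 -c "
from h import *
go(.57,-.35,.2,112)"
```

```text
t 1.75 p [ 0.5054 -0.2088  0.2036] yaw 112.0 turn [-0. -0. -0.] shift [-0.1551  0.007   0.0035] len 0.155 q6 -54 F [-0.6  0.5  0.3] w 0.0939
```

>>> send_rows(series=[[0,0,0,-0.155,0.007,0.004,1],[0,0,0,-0.155,0.007,0.004,1],[0,0,0,-0.155,0.007,0.004,1],[0,0,0,-0.155,0.007,0.004,1],[0,0,0,-0.155,0.007,0.004,1]])

```text
time_s: 2.25
ee_pos: [0.5693, -0.3484, 0.1984]
eef_rot: [-3.141, -0.002, 1.954]
force: [-0.1, -0.2, -0.4]
grip_width: 0.0942
```

```bash
python3 -c "
from h import *
go(.57,-.35,.2,112)
c=snap('wrist','w1'); P=pts(c);X=P.reshape(-1,3)
print(c['R'],c['t'], 'cam', -c['R'].T@c['t'])
for n,z0,z1,cx,cy in (('tin',.034,.046,.57,-.35),('plate',.0345,.046,.57,-.15)):
    m=(np.hypot(X[:,0]-cx,X[:,1]-cy)<.09)&(X[:,2]>z0)&(X[:,2]<z1)
    if m.sum()>5:
        r=cv2.minAreaRect(np.ascontiguousarray(X[m][:,:2],dtype=np.float32)); print(n,m.sum(),r,X[m].mean(0))
"
```

```text
t 2.25 p [ 0.5693 -0.3484  0.1984] yaw 111.9 turn [-0.1 -0.1 -0.1] shift [-0.0017  0.     -0.0016] len 0.002 q6 -54 F [-0.1 -0.2 -0.4] w 0.0942
[[ 9.27942253e-01  3.72723618e-01 -5.29108706e-04]
 [ 3.61904504e-01 -9.00665342e-01  2.40472599e-01]
 [ 8.91532674e-02 -2.23336172e-01 -9.70655783e-01]] [-0.39882142 -0.53777338  0.23630546] cam [ 0.54363845 -0.28292813  0.35848001]
tin 2745 ((0.569723904132843, -0.34921371936798096), (0.05992681905627251, 0.05906723439693451), 21.706649780273438) [ 0.56938924 -0.34836608  0.03990264]
plate 8138 ((0.5770142078399658, -0.16131789982318878), (0.10798569023609161, 0.08869124948978424), 0.8596629500389099) [ 0.58183355 -0.16966998  0.03793885]
```

View pics/w1.png

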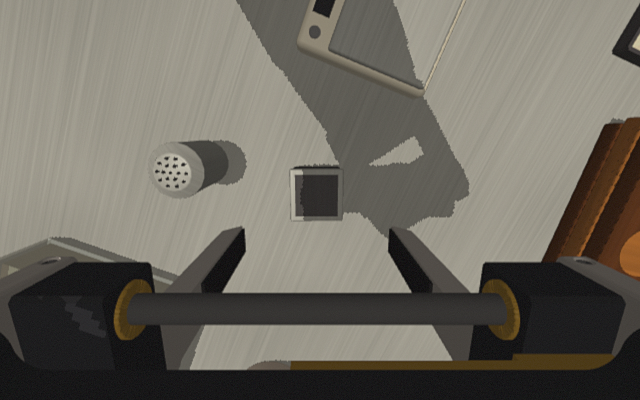

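>>> send_rows(series=[[0,0,0,0,0,0.05,1],[0,0,0,0,0,0.1,1],[0,0,0,0,0,0.14,1],[0,0,0,0,0,0.165,1],[0,0,0,0,0,0.176,1],[0,0,0,0,0,0.176,0],[0,0,0,0,0,0.176,0],[0,0,0,0,0,0.176,-0.2]], force=15)

```text
time_s: 3.1
ee_pos: [0.5704, -0.348, 0.026]
eef_rot: [3.14, 0.002, 1.955]
force: [0.7, 0.8, 0.2]
grip_width: 0.0731
```

>>> send_rows(series=[[0,0,0,0,0,0,-0.5],[0,0,0,0,0,0,-0.5],[0,0,0,0,0,0,-0.5],[0,0,0,0,0,0,-0.5],[0,0,0,0,0,-0.02,-0.5],[0,0,0,0,0,-0.06,-0.5],[0,0,0,0,0,-0.1,-0.5],[0,0,0,0,0,-0.12,-0.5]])

```text
time_s: 3.9
ee_pos: [0.5703, -0.3482, 0.1478]
eef_rot: [3.139, 0.004, 1.955]
force: [-0.6, 0.7, -1.1]
grip_width: 0.0597
```

```bash
python3 -c "
from h import *
go(.472,.134,.14,185.3)
c=snap('scene','s1')"
```

```text
t 3.9 p [ 0.5703 -0.3482  0.1478] yaw 112.0 turn [ -0.    0.3 -73.3] shift [0.4839 0.0895 0.0063] len 0.492 q6 -79 F [-0.6  0.7 -1.1] w 0.0597
```

View pics/s1.png

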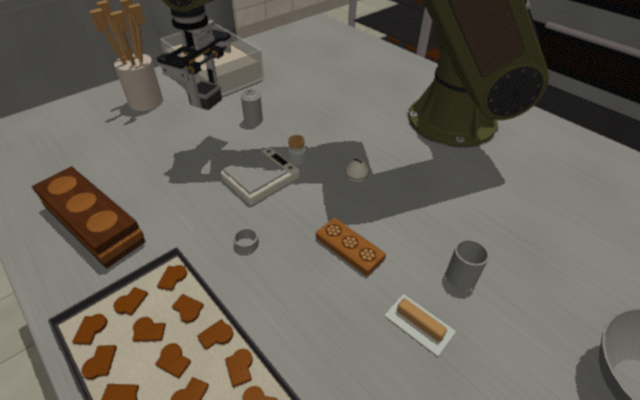

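>>> send_rows(series=[[0,0,-73.3,0.484,0.0895,0.005,-0.5],[0,0,-73.3,0.484,0.0895,0.005,-0.5],[0,0,-73.3,0.484,0.0895,0.005,-0.5],[0,0,-73.3,0.484,0.0895,0.005,-0.5],[0,0,-73.3,0.484,0.0895,0.005,-0.5],[0,0,-73.3,0.484,0.0895,0.005,-0.5],[0,0,-73.3,0.484,0.0895,0.005,-0.5],[0,0,-73.3,0.484,0.0895,0.005,-0.5]])

```text
time_s: 4.75
ee_pos: [0.4886, 0.046, 0.1391]
eef_rot: [3.142, -0.001, -3.122]
force: [0.1, -0.8, -2.0]
grip_width: 0.0601
```

```bash
python3 -c "
from h import *
go(.472,.134,.14,185.3)"
```

```text
t 4.75 p [0.4886 0.046  0.1391] yaw -178.9 turn [ 0.  -0.  -4.2] shift [ 0.0149  0.0883 -0.0009] len 0.09 q6 -79 F [ 0.1 -0.8 -2. ] w 0.0601
```

>>> send_rows(series=[[0,0,-4.2,0.015,0.088,0,-0.5],[0,0,-4.2,0.015,0.088,0,-0.5],[0,0,-4.2,0.015,0.088,0,-0.5],[0,0,-4.2,0.015,0.088,0,-0.5],[0,0,-4.2,0.015,0.088,0,-0.5]])

```text
time_s: 5.25
ee_pos: [0.4735, 0.1311, 0.1394]
eef_rot: [-3.141, -0.001, -3.056]
force: [-0.2, -0.3, -0.9]
grip_width: 0.0598
```

```bash
python3 -c "
from h import *
go(.472,.134,.14,185.3)
c=snap('wrist','w2'); P=pts(c);X=P.reshape(-1,3)
for n,z0,z1,cx,cy,r in (('mould',.019,.027,.552,.14,.09),('smo',.0245,.034,.577,.341,.07)):
    m=(np.hypot(X[:,0]-cx,X[:,1]-cy)<r)&(X[:,2]>z0)&(X[:,2]<z1)
    if m.sum()>5:
        r=cv2.minAreaRect(np.ascontiguousarray(X[m][:,:2],dtype=np.float32)); print(n,m.sum(),r,X[m].mean(0))
"
```

```text
t 5.25 p [0.4735 0.1311 0.1394] yaw -175.1 turn [-0.  -0.  -0.4] shift [ 0.0013  0.003  -0.0006] len 0.003 q6 -79 F [-0.2 -0.3 -0.9] w 0.0598
mould 124 ((0.5630895495414734, 0.13963457942008972), (0.018782850354909897, 0.12724897265434265), 4.93771505355835) [0.56549474 0.13967227 0.02219968]
```

View pics/w2.png

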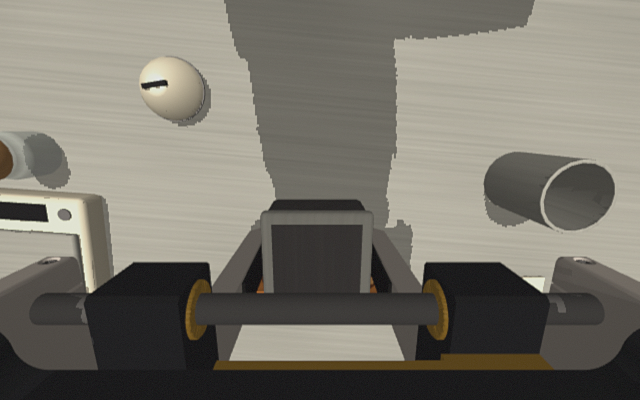

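>>> send_rows(series=[[0,0,-0.4,0.0015,0.003,0.04,-0.5],[0,0,-0.4,0.0015,0.003,0.08,-0.5],[0,0,-0.4,0.0015,0.003,0.1,-0.5],[0,0,-0.4,0.0015,0.003,0.108,-0.5],[0,0,-0.4,0.0015,0.003,0.112,-0.5],[0,0,-0.4,0.0015,0.003,0.113,-0.5],[0,0,-0.4,0.0015,0.003,0.113,-0.5],[0,0,-0.4,0.0015,0.003,0.113,-0.5]])

```text
time_s: 6.1
ee_pos: [0.4723, 0.1349, 0.0277]
eef_rot: [3.141, 0.002, -3.048]
force: [0.1, -0.6, -1.6]
grip_width: 0.0596
```

```bash
python3 -c "
from h import *
go(.472,.134,.024,185.3)
c=snap('top','t2'); c=snap('scene','s2')
P=pts(c);X=P.reshape(-1,3)
im=c['pixels'][180:320,260:440,::-1]; cv2.imwrite('pics/s2z.png',cv2.resize(im,None,fx=4,fy=4,interpolation=cv2.INTER_CUBIC))
"
```

```text
t 6.1 p [0.4723 0.1349 0.0277] yaw -174.6 turn [0.  0.1 0.1] shift [ 0.0003 -0.0009  0.0037] len 0.004 q6 -79 F [ 0.1 -0.6 -1.6] w 0.0596
```

View pics/s2z.png

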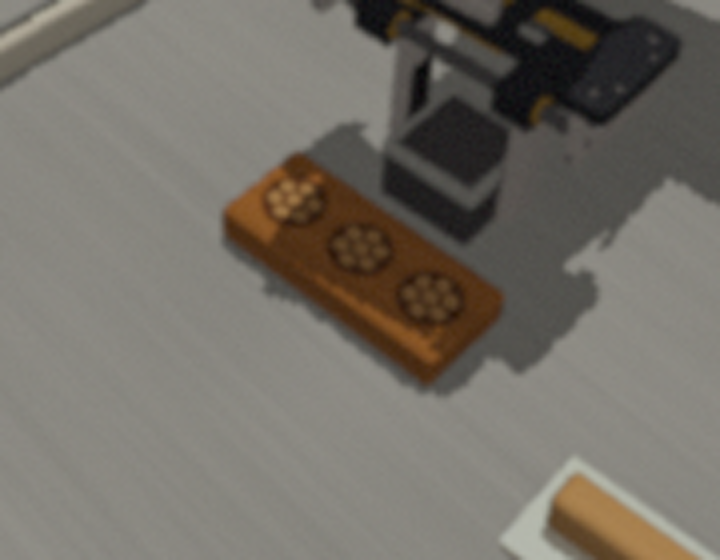

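>>> send_rows(series=[[0,0,0,0,0,0.001,-0.5],[0,0,0,0,0,0.002,-0.5],[0,0,0,0,0,0.0025,-0.5],[0,0,0,0,0,0.003,-0.5],[0,0,0,0,0,0.003,-0.5]])

```text
time_s: 6.7
ee_pos: [0.4719, 0.1349, 0.0247]
eef_rot: [-3.142, 0.0, -3.048]
force: [-6.6, -2.1, 14.9]
grip_width: 0.0598
```

>>> send_rows(series=[[0,0,0,0,0,-0.001,-0.5],[0,0,0,0,0,-0.001,0.5],[0,0,0,0,0,-0.001,0.6],[0,0,0,0,0,-0.001,0.8],[0,0,0,0,0,-0.001,0.8],[0,0,0,0,0,-0.02,0.8],[0,0,0,0,0,-0.07,0.8],[0,0,0,0,0,-0.12,0.8]])

```text
time_s: 7.5
ee_pos: [0.4711, 0.1347, 0.1447]
eef_rot: [-3.141, -0.002, -3.048]
force: [1.1, -0.3, 1.4]
grip_width: 0.0845
```

```bash
python3 -c "
from h import *
go(.703,-.007,.15,185)
c=snap('top','t3')
from seg import *
"
```

```text
t 7.5 p [0.4711 0.1347 0.1447] yaw -174.6 turn [-0.  -0.1  0.4] shift [-0.2176 -0.1627 -0.0057] len 0.272 q6 -96 F [ 1.1 -0.3  1.4] w 0.0845
```

>>> send_rows(series=[[0,0,0,-0.2175,-0.1625,-0.005,0.8],[0,0,0,-0.2175,-0.1625,-0.005,0.8],[0,0,0,-0.2175,-0.1625,-0.005,0.8],[0,0,0,-0.2175,-0.1625,-0.005,0.8],[0,0,0,-0.2175,-0.1625,-0.005,0.8],[0,0,0,-0.2175,-0.1625,-0.005,0.8],[0,0,0,-0.2175,-0.1625,-0.005,0.8],[0,0,0,-0.2175,-0.1625,-0.005,0.8]])

```text
time_s: 8.35
ee_pos: [0.7031, -0.0065, 0.1479]
eef_rot: [3.141, -0.001, -3.048]
force: [-0.0, 0.7, -0.4]
grip_width: 0.0847
```

```bash
python3 -c "
from h import *
go(.703,-.007,.15,185)
for n,f in (('wrist','w4'),('top','t4')):
  c=snap(n,f); P=pts(c);X=P.reshape(-1,3)
  for n,z0,z1,cx,cy,r in (('cut',.02,.03,.703,-.007,.04),('tin',.036,.045,.472,.134,.07),('mould',.019,.026,.5515,.1415,.085)):
    m=(np.hypot(X[:,0]-cx,X[:,1]-cy)<r)&(X[:,2]>z0)&(X[:,2]<z1)
    if m.sum()>5:
        r=cv2.minAreaRect(np.ascontiguousarray(X[m][:,:2],dtype=np.float32)); print(f,n,m.sum(),r,X[m].mean(0))
"
```

```text
t 8.35 p [ 0.7031 -0.0065  0.1479] yaw -174.7 turn [ 0.  -0.1  0.3] shift [ 0.0001 -0.0005 -0.0021] len 0.002 q6 -96 F [-0.   0.7 -0.4] w 0.0847
w4 cut 552 ((0.703571617603302, -0.006991077214479446), (0.049116358160972595, 0.04903221130371094), 53.64303970336914) [ 0.70357638 -0.00682471  0.02419499]
w4 mould 11088 ((0.5526039004325867, 0.14170075953006744), (0.06014348939061165, 0.14070630073547363), 4.82728385925293) [0.55245869 0.14047901 0.02226082]
t4 mould 233 ((0.5456787347793579, 0.1941775530576706), (0.05921768769621849, 0.03191656619310379), 3.140536069869995) [0.54745351 0.19579191 0.02284506]
```

View pics/w4.png

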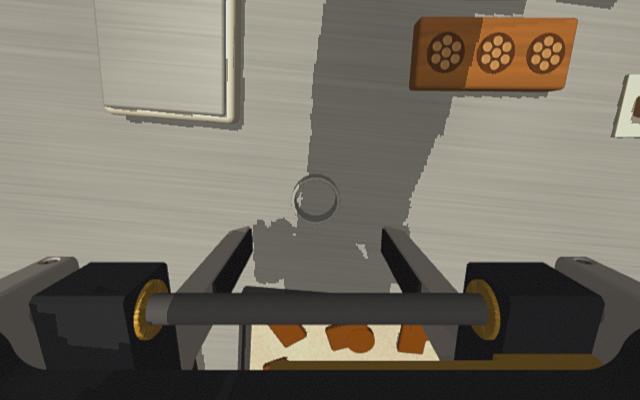

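View pics/t4.png

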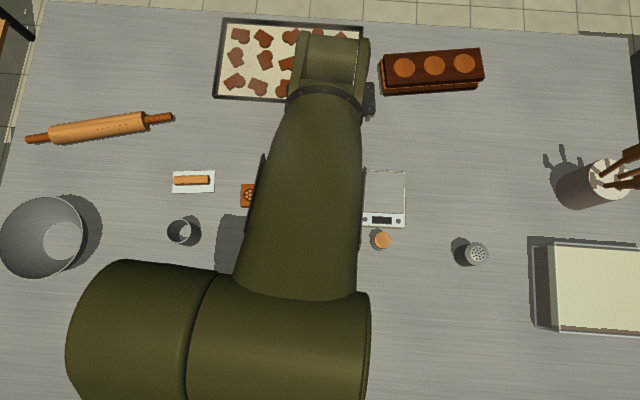

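>>> send_rows(series=[[0,0,0,0,0,0.045,0.8],[0,0,0,0,0,0.085,0.8],[0,0,0,0,0,0.11,0.8],[0,0,0,0,0,0.12,0.8],[0,0,0,0,0,0.124,0.8],[0,0,0,0,0,0.125,0.4],[0,0,0,0,0,0.125,0.2],[0,0,0,0,0,0.125,0.2]], force=10)

```text
time_s: 9.25
ee_pos: [0.704, -0.0066, 0.0252]
eef_rot: [-3.141, 0.002, -3.048]
force: [0.2, -0.2, 0.3]
grip_width: 0.0641
```

>>> send_rows(series=[[0,0,0,0,0,0,0],[0,0,0,0,0,0,-0.3],[0,0,0,0,0,0,-0.5],[0,0,0,0,0,0,-0.5],[0,0,0,0,0,0,-0.5],[0,0,0,0,0,0,-0.5]])

```text
time_s: 9.85
ee_pos: [0.7037, -0.0067, 0.0243]
eef_rot: [-3.141, 0.001, -3.048]
force: [-0.5, -0.2, 5.7]
grip_width: 0.0508
```

>>> send_rows(series=[[0,0,0,0,0,-0.02,-0.5],[0,0,0,0,0,-0.06,-0.5],[0,0,0,0,0,-0.1,-0.5],[0,0,0,0,0,-0.13,-0.5],[0,0,0,0,0,-0.13,-0.5]])

```text
time_s: 10.35
ee_pos: [0.705, -0.0067, 0.1588]
eef_rot: [-3.14, 0.007, -3.048]
force: [-0.2, -0.0, -0.2]
grip_width: 0.0506
```

```bash
python3 -c "
from h import *
c=snap('wrist','w5')
go(.472,.134,.15,184.8)
"
```

```text
t 10.4 p [ 0.7041 -0.0066  0.1557] yaw -174.6 turn [-0.   0.2  0.6] shift [0.218  0.1617 0.0049] len 0.271 q6 -79 F [ 0.7 -2.  -2.2] w 0.0505
```

View pics/w5.png

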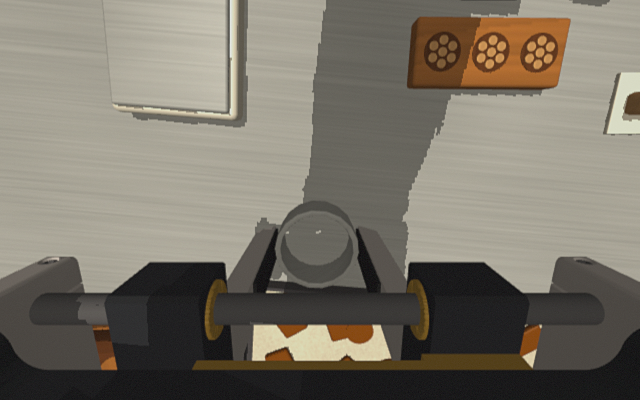

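>>> send_rows(series=[[0,0,0,0.109,0.081,0,-0.5],[0,0,0,0.109,0.081,0,-0.5],[0,0,0,0.109,0.081,0,-0.5],[0,0,0,0.109,0.081,0,-0.5],[0,0,0,0.109,0.081,0,-0.5]])

```text
time_s: 10.9
ee_pos: [0.587, 0.064, 0.153]
eef_rot: [-3.142, -0.001, -3.047]
force: [1.0, -0.3, 0.6]
grip_width: 0.0504
```

```bash
python3 -c "
from h import *
c=snap('wrist','w6')
P=pts(c);X=P.reshape(-1,3)
for n,z0,z1,cx,cy,r in (('tin',.036,.045,.472,.134,.07),('mould',.019,.026,.5515,.1415,.085)):
    m=(np.hypot(X[:,0]-cx,X[:,1]-cy)<r)&(X[:,2]>z0)&(X[:,2]<z1)
    if m.sum()>5:
        r=cv2.minAreaRect(np.ascontiguousarray(X[m][:,:2],dtype=np.float32)); print(n,m.sum(),r,X[m].mean(0))
go(.472,.134,.15,184.8)
"
```

```text
tin 4868 ((0.47468847036361694, 0.13573835790157318), (0.059300120919942856, 0.06027713418006897), 5.374730110168457) [0.474203   0.13514599 0.04006252]
mould 8055 ((0.5269775986671448, 0.13939929008483887), (0.11115513741970062, 0.13948938250541687), 4.790349006652832) [0.55106799 0.14074551 0.02214534]
t 10.95 p [0.5876 0.0636 0.153 ] yaw -174.6 turn [-0.  -0.   0.6] shift [0.1085 0.0809 0.0031] len 0.135 q6 -79 F [ 0.3 -0.1 -0.6] w 0.0506
```

View pics/w6.png

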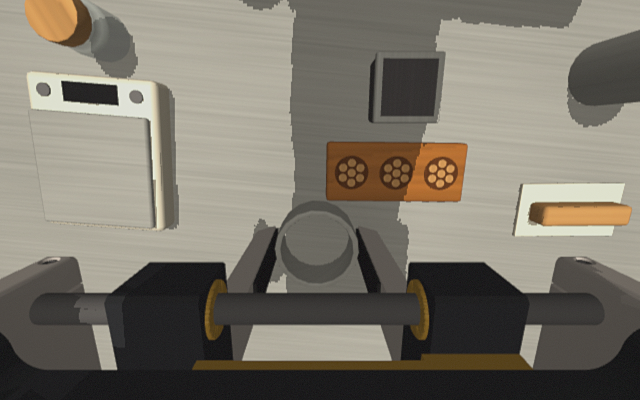

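>>> send_rows(series=[[0,0,0,0.107,0.082,0,-0.5],[0,0,0,0.107,0.082,0,-0.5],[0,0,0,0.107,0.082,0,-0.5],[0,0,0,0.107,0.082,0,-0.5],[0,0,0,0.107,0.082,0.03,-0.5],[0,0,0,0.107,0.082,0.055,-0.5],[0,0,0,0.107,0.082,0.07,-0.5],[0,0,0,0.107,0.082,0.07,-0.5]])

```text
time_s: 11.75
ee_pos: [0.4732, 0.1346, 0.0815]
eef_rot: [-3.141, -0.004, -3.049]
force: [-0.2, 0.6, -0.7]
grip_width: 0.0503
```

```bash
python3 -c "
from h import *
go(.4732,.1352,.0643,184.8)
c=snap('wrist','w7')
c=snap('scene','s7')
im=c['pixels'][180:290,300:460,::-1]; cv2.imwrite('pics/s7z.png',cv2.resize(im,None,fx=4.5,fy=4.5,interpolation=cv2.INTER_CUBIC))
c=snap('top','t7')
im=c['pixels'][150:270,200:360,::-1]; cv2.imwrite('pics/t7z.png',cv2.resize(im,None,fx=4.5,fy=4.5,interpolation=cv2.INTER_CUBIC))
"
```

```text
t 11.75 p [0.4732 0.1346 0.0815] yaw -174.7 turn [-0.  -0.2  0.5] shift [-0.0001  0.0006  0.0172] len 0.017 q6 -79 F [-0.2  0.6 -0.7] w 0.0503
```

View pics/s7z.png

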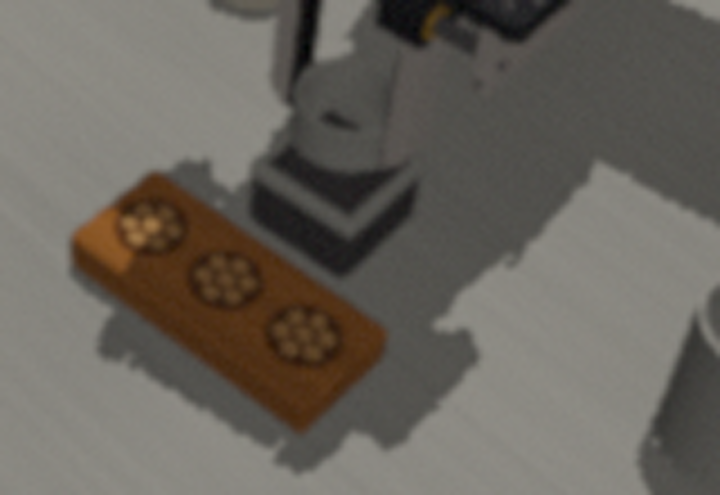

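View pics/w7.png

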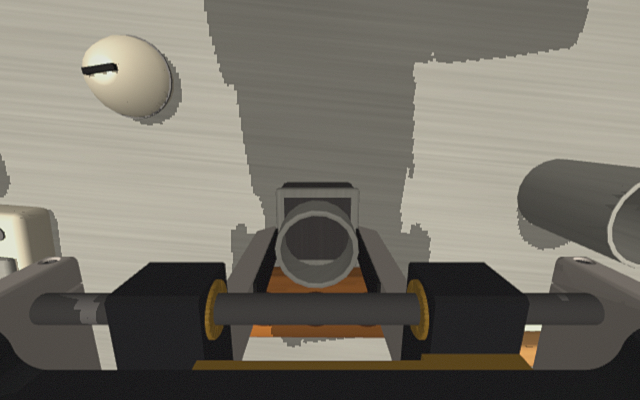

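>>> send_rows(series=[[0,0,0,0,0.0005,0.006,-0.5],[0,0,0,0,0.0005,0.011,-0.5],[0,0,0,0,0.0005,0.014,-0.5],[0,0,0,0,0.0005,0.0155,-0.5],[0,0,0,0,0.0005,0.016,-0.5],[0,0,0,0,0.0005,0.016,-0.5],[0,0,0,0,0.0005,0.016,-0.5]])

```text
time_s: 12.6
ee_pos: [0.4732, 0.136, 0.0679]
eef_rot: [3.142, 0.0, -3.048]
force: [0.1, 0.6, -0.2]
grip_width: 0.0506
```

>>> send_rows(series=[[0,0,0,0,0,0.0015,-0.5],[0,0,0,0,0,0.0025,-0.5],[0,0,0,0,0,0.003,-0.5],[0,0,0,0,0,0.003,-0.5]])

```text
time_s: 13.0
ee_pos: [0.4731, 0.136, 0.0647]
eef_rot: [-3.142, -0.0, -3.048]
force: [0.2, 0.1, -0.3]
grip_width: 0.0504
```

>>> send_rows(series=[[0,0,0,0,0,0.0005,-0.5],[0,0,0,0,0,0.001,-0.5],[0,0,0,0,0,0.001,-0.5]])

```text
time_s: 13.3
ee_pos: [0.4732, 0.136, 0.0643]
eef_rot: [-3.142, 0.0, -3.048]
force: [-3.6, -0.0, 7.0]
grip_width: 0.0504
```

Contact; release.

>>> send_rows(series=[[0,0,0,0,0,-0.0005,-0.2],[0,0,0,0,0,-0.0005,0.2],[0,0,0,0,0,-0.0005,0.6],[0,0,0,0,0,-0.0005,0.6],[0,0,0,0,0,-0.0005,0.6],[0,0,0,0,0,-0.02,0.6],[0,0,0,0,0,-0.06,0.6],[0,0,0,0,0,-0.09,0.6]])

```text
time_s: 14.1
ee_pos: [0.4732, 0.136, 0.1555]
eef_rot: [3.142, 0.001, -3.048]
force: [-0.1, -0.2, 0.9]
grip_width: 0.0753
```

```bash
python3 -c "
from h import *
c=snap('wrist','w8'); P=pts(c);X=P.reshape(-1,3)
for n,z0,z1,cx,cy,r in (('cut',.058,.07,.473,.135,.05),('tin',.036,.045,.472,.134,.06)):
    m=(np.hypot(X[:,0]-cx,X[:,1]-cy)<r)&(X[:,2]>z0)&(X[:,2]<z1)
    if m.sum()>5:
        r=cv2.minAreaRect(np.ascontiguousarray(X[m][:,:2],dtype=np.float32)); print(n,m.sum(),r,X[m].mean(0))
go(.577,.3418,.15,95.5)
"
```

```text
cut 761 ((0.472825825214386, 0.13680729269981384), (0.04883962869644165, 0.04928576201200485), 80.49415588378906) [0.47339874 0.13683639 0.06387942]
tin 2573 ((0.4740787148475647, 0.13588151335716248), (0.06004179269075394, 0.060097042471170425), 5.395010471343994) [0.4705517  0.13508952 0.04003481]
t 14.15 p [0.4749 0.1364 0.16  ] yaw -174.6 turn [ 0.3  0.3 89.9] shift [-0.1207  0.195   0.011 ] len 0.23 q6 25 F [1.2 0.3 5.2] w 0.0756
```

View pics/w8.png

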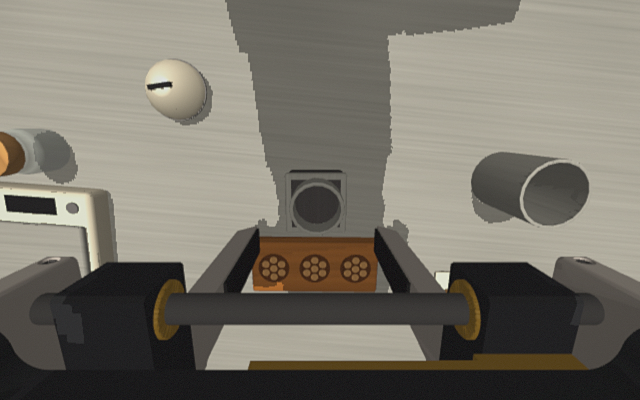

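>>> send_rows(series=[[0,0,90.2,-0.121,0.195,0.01,0.1],[0,0,90.2,-0.121,0.195,0.01,0.1],[0,0,90.2,-0.121,0.195,0.01,0.1],[0,0,90.2,-0.121,0.195,0.01,0.1],[0,0,90.2,-0.121,0.195,0.01,0.1],[0,0,90.2,-0.121,0.195,0.01,0.1],[0,0,90.2,-0.121,0.195,0.01,0.1],[0,0,90.2,-0.121,0.195,0.01,0.1]])

```text
time_s: 14.95
ee_pos: [0.5753, 0.3417, 0.143]
eef_rot: [-3.141, 0.0, 2.033]
force: [-0.4, 0.5, -0.5]
grip_width: 0.0514
```

```bash
python3 -c "
from h import *
go(.577,.3418,.15,95.8)
"
```

```text
t 14.95 p [0.5753 0.3417 0.143 ] yaw 116.5 turn [-0.   0.  20.7] shift [-0.0006  0.0016 -0.007 ] len 0.007 q6 25 F [-0.4  0.5 -0.5] w 0.0514
```

>>> send_rows(series=[[0,0,20.7,-0.0005,0.001,-0.007,0],[0,0,20.7,-0.0005,0.001,-0.007,0],[0,0,20.7,-0.0005,0.001,-0.007,0],[0,0,20.7,-0.0005,0.001,-0.007,0]])

```text
time_s: 15.35
ee_pos: [0.5765, 0.3414, 0.1503]
eef_rot: [-3.141, 0.0, 1.676]
force: [-0.9, 0.3, -1.0]
grip_width: 0.0471
```

```bash
python3 -c "
from h import *
c=snap('wrist','w9'); P=pts(c);X=P.reshape(-1,3)
for n,z0,z1,cx,cy,r in (('smoH',.025,.034,.577,.342,.06),('mould',.019,.026,.5515,.1415,.085)):
    m=(np.hypot(X[:,0]-cx,X[:,1]-cy)<r)&(X[:,2]>z0)&(X[:,2]<z1)
    if m.sum()>5:
        r=cv2.minAreaRect(np.ascontiguousarray(X[m][:,:2],dtype=np.float32)); print(n,m.sum(),r,X[m].mean(0))
go(.577,.3418,.15,95.8)
"
```

```text
smoH 1823 ((0.577042818069458, 0.3428429961204529), (0.02184758149087429, 0.08866430073976517), 5.598153114318848) [0.57696037 0.34457007 0.0283779 ]
mould 1781 ((0.549424409866333, 0.16734746098518372), (0.05966588109731674, 0.05137066915631294), 5.617014408111572) [0.55067667 0.16757609 0.02178067]
t 15.4 p [0.5765 0.3414 0.1504] yaw 96.2 turn [-0.   0.   0.4] shift [0.0004 0.0006 0.0004] len 0.001 q6 25 F [0.2 0.5 0.6] w 0.047
```

View pics/w9.png

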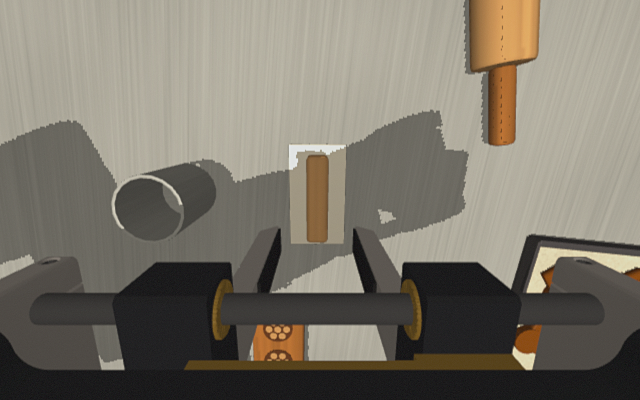

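>>> send_rows(series=[[0,0,0.4,0.001,0.0005,0.045,0],[0,0,0.4,0.001,0.0005,0.085,0],[0,0,0.4,0.001,0.0005,0.11,0],[0,0,0.4,0.001,0.0005,0.12,0],[0,0,0.4,0.001,0.0005,0.124,0],[0,0,0.4,0.001,0.0005,0.124,0],[0,0,0.4,0.001,0.0005,0.124,0]], force=25)

```text
time_s: 16.1
ee_pos: [0.5776, 0.3429, 0.0284]
eef_rot: [3.139, -0.001, 1.671]
force: [-0.2, 0.1, 0.6]
grip_width: 0.0469
```

>>> send_rows(series=[[0,0,0,0,0,0,-0.4],[0,0,0,0,0,0,-0.8],[0,0,0,0,0,0,-0.9],[0,0,0,0,0,0,-0.9],[0,0,0,0,0,0,-0.9],[0,0,0,0,0,0,-0.9],[0,0,0,0,0,0,-0.9]])

```text
time_s: 16.8
ee_pos: [0.577, 0.3425, 0.0271]
eef_rot: [3.141, -0.0, 1.67]
force: [-1.5, -0.5, 4.1]
grip_width: 0.022
```

>>> send_rows(series=[[0,0,0,0,0,-0.02,-0.9],[0,0,0,0,0,-0.05,-0.9],[0,0,0,0,0,-0.08,-0.9],[0,0,0,0,0,-0.1,-0.9],[0,0,0,0,0,-0.1,-0.9]])

```text
time_s: 17.3
ee_pos: [0.5778, 0.343, 0.1295]
eef_rot: [3.137, -0.002, 1.67]
force: [-0.7, 0.4, -1.2]
grip_width: 0.0221
```

```bash
python3 -c "
from h import *
c=snap('wrist','w10')
go(.6317,.1485,.12,95)
"
```

```text
t 17.35 p [0.5771 0.3426 0.1271] yaw 95.7 turn [ 0.1 -0.   0.7] shift [-0.1985  0.035   0.007 ] len 0.202 q6 8 F [ 0.2 -0.1 -2.3] w 0.0219
```

View pics/w10.png

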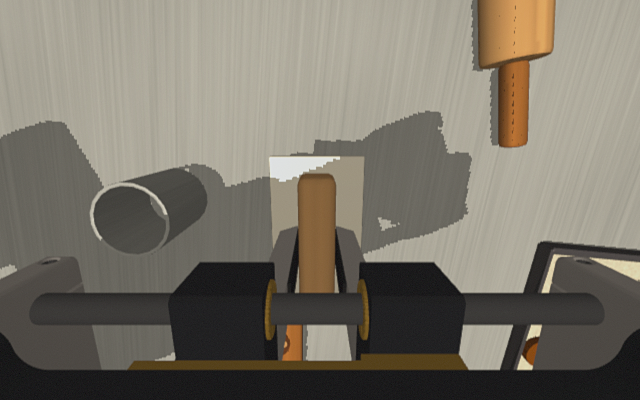

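Smoother held straight and level (plate x 270–363 px, handle centred at 317).

>>> send_rows(series=[[0,0,0.7,-0.1985,0.035,0,-0.9],[0,0,0.7,-0.1985,0.035,0,-0.9],[0,0,0.7,-0.1985,0.035,0,-0.9],[0,0,0.7,-0.1985,0.035,0,-0.9],[0,0,0.7,-0.1985,0.035,0,-0.9],[0,0,0.7,-0.1985,0.035,0.02,-0.9],[0,0,0.7,-0.1985,0.035,0.05,-0.9],[0,0,0.7,-0.1985,0.035,0.05,-0.9]])

```text
time_s: 18.15
ee_pos: [0.6286, 0.1482, 0.071]
eef_rot: [-3.133, 0.001, 1.658]
force: [-0.8, 0.3, -1.9]
grip_width: 0.0221
```

```bash
python3 -c "
from h import *
go(.6317,.1485,.0275,95)
c=snap('scene','s11')
im=c['pixels'][180:320,230:430,::-1]; cv2.imwrite('pics/s11z.png',cv2.resize(im,None,fx=4,fy=4,interpolation=cv2.INTER_CUBIC))
"
```

```text
t 18.15 p [0.6286 0.1482 0.071 ] yaw 95.0 turn [-0.5  0.  -0. ] shift [0.0001 0.0035 0.0435] len 0.044 q6 8 F [-0.8  0.3 -1.9] w 0.0221
```

View pics/s11z.png

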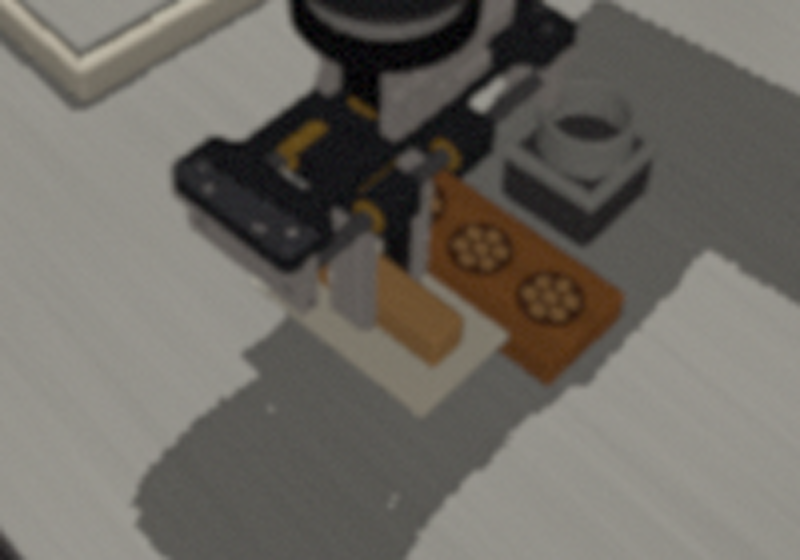

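>>> send_rows(series=[[0,0,0,0,0,0.015,-0.9],[0,0,0,0,0,0.03,-0.9],[0,0,0,0,0,0.036,-0.9],[0,0,0,0,0,0.039,-0.9],[0,0,0,0,0,0.04,-0.9],[0,0,0,0,0,0.04,-0.9],[0,0,0,0,0,0.04,-0.9]])

```text
time_s: 18.9
ee_pos: [0.6317, 0.1485, 0.0373]
eef_rot: [3.141, -0.0, 1.658]
force: [0.3, 0.3, -1.3]
grip_width: 0.0221
```

```bash
python3 -c "
from h import *
go(.6317,.1485,.0272,95)
"
```

```text
t 18.9 p [0.6317 0.1485 0.0373] yaw 95.0 turn [ 0. -0. -0.] shift [0.     0.     0.0101] len 0.01 q6 8 F [ 0.3  0.3 -1.3] w 0.0221
```

>>> send_rows(series=[[0,0,0,0,0,0.004,-0.9],[0,0,0,0,0,0.007,-0.9],[0,0,0,0,0,0.009,-0.9],[0,0,0,0,0,0.01,-0.9],[0,0,0,0,0,0.0103,-0.9],[0,0,0,0,0,0.0103,-0.9],[0,0,0,0,0,0.0103,-0.9]])

```text
time_s: 19.6
ee_pos: [0.6315, 0.1484, 0.0271]
eef_rot: [3.142, 0.0, 1.658]
force: [-4.1, -0.6, 5.4]
grip_width: 0.0217
```

>>> send_rows(series=[[0,0,0,0,0,0,-0.4],[0,0,0,0,0,0,-0.1],[0,0,0,0,0,0,-0.1],[0,0,0,0,0,0,-0.1],[0,0,0,0,0,-0.02,-0.1],[0,0,0,0,0,-0.06,-0.1],[0,0,0,0,0,-0.11,0.5],[0,0,0,0,0,-0.15,0.5]])

```text
time_s: 20.4
ee_pos: [0.6316, 0.1485, 0.1793]
eef_rot: [3.14, -0.0, 1.658]
force: [-0.6, 0.2, -0.1]
grip_width: 0.0553
```

```bash
python3 -c "
from h import *
c=snap('wrist','w12'); P=pts(c);X=P.reshape(-1,3)
for n,z0,z1,cx,cy,r in (('smoH',.025,.034,.6317,.1485,.05),('mould',.019,.024,.5515,.1415,.085),('dred',.06,.1,.433,-.367,.08)):
    m=(np.hypot(X[:,0]-cx,X[:,1]-cy)<r)&(X[:,2]>z0)&(X[:,2]<z1)
    if m.sum()>5:
        r=cv2.minAreaRect(np.ascontiguousarray(X[m][:,:2],dtype=np.float32)); print(n,m.sum(),r,X[m].mean(0))
go(.433,-.367,.2,95)
"
```

```text
smoH 1511 ((0.6319633722305298, 0.14806720614433289), (0.021668899804353714, 0.08978097140789032), 5.419794082641602) [0.63171911 0.15026197 0.02835754]
mould 5839 ((0.5486677885055542, 0.1545974314212799), (0.14259646832942963, 0.12000816315412521), 43.05115509033203) [0.54930363 0.15155447 0.0219505 ]
t 20.45 p [0.6335 0.1488 0.1864] yaw 95.0 turn [ 0.6 -0.1 -0. ] shift [-0.4964 -0.2445 -0.0167] len 0.554 q6 -45 F [ 0.7 -0.   6.3] w 0.059
```

View pics/w12.png

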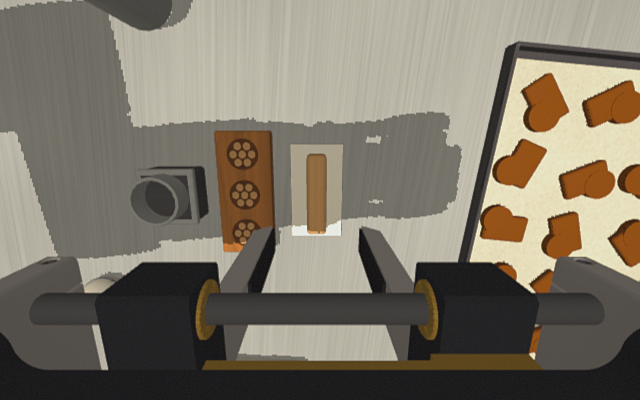

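>>> send_rows(series=[[0,0,0,-0.496,-0.2445,-0.015,1],[0,0,0,-0.496,-0.2445,-0.015,1],[0,0,0,-0.496,-0.2445,-0.015,1],[0,0,0,-0.496,-0.2445,-0.015,1],[0,0,0,-0.496,-0.2445,-0.015,1],[0,0,0,-0.496,-0.2445,-0.015,1],[0,0,0,-0.496,-0.2445,-0.015,1],[0,0,0,-0.496,-0.2445,-0.015,1]])

```text
time_s: 21.25
ee_pos: [0.4855, -0.2259, 0.1874]
eef_rot: [3.141, 0.0, 1.658]
force: [-0.0, -0.6, -0.0]
grip_width: 0.0941
```

```bash
python3 -c "
from h import *
go(.433,-.3675,.2,95)
"
```

```text
t 21.25 p [ 0.4855 -0.2259  0.1874] yaw 95.0 turn [0. 0. 0.] shift [-0.1364 -0.0646 -0.0126] len 0.152 q6 -45 F [-0.  -0.6 -0. ] w 0.0941
```

>>> send_rows(series=[[0,0,0,-0.136,-0.0645,-0.012,1],[0,0,0,-0.136,-0.0645,-0.012,1],[0,0,0,-0.136,-0.0645,-0.012,1],[0,0,0,-0.136,-0.0645,-0.012,1],[0,0,0,-0.136,-0.0645,-0.012,1],[0,0,0,-0.136,-0.0645,-0.012,1]])

```text
time_s: 21.85
ee_pos: [0.4345, -0.3644, 0.199]
eef_rot: [-3.141, -0.0, 1.659]
force: [-0.5, -0.2, 0.9]
grip_width: 0.0937
```

```bash
python3 -c "
from h import *
go(.433,-.3675,.2,95)
c=snap('wrist','w13'); P=pts(c);X=P.reshape(-1,3)
for n,z0,z1,cx,cy,r in (('dredtop',.075,.1,.433,-.367,.05),('body',.02,.1,.433,-.367,.05),('plate',.036,.044,.577,-.1505,.085)):
    m=(np.hypot(X[:,0]-cx,X[:,1]-cy)<r)&(X[:,2]>z0)&(X[:,2]<z1)
    if m.sum()>5:
        r=cv2.minAreaRect(np.ascontiguousarray(X[m][:,:2],dtype=np.float32)); print(n,m.sum(),r,X[m].mean(0),X[m].min(0),X[m].max(0))
"
```

```text
t 21.85 p [ 0.4345 -0.3644  0.199 ] yaw 95.0 turn [-0. -0.  0.] shift [-0.0029 -0.0017 -0.001 ] len 0.004 q6 -45 F [-0.5 -0.2  0.9] w 0.0937
dredtop 2287 ((0.43182265758514404, -0.3691483438014984), (0.05363338440656662, 0.05402522161602974), 6.07623815536499) [ 0.43194564 -0.36673571  0.08587479] [ 0.40488602 -0.39579395  0.075009  ] [ 0.45894093 -0.34205703  0.09340093]
body 2569 ((0.43182265758514404, -0.3691483438014984), (0.05363338440656662, 0.05402522161602974), 6.07623815536499) [ 0.43186101 -0.3644704   0.0816616 ] [ 0.40488602 -0.39579395  0.02002069] [ 0.45894093 -0.34205703  0.09340093]
plate 5687 ((0.5768004059791565, -0.18034771084785461), (0.1082301065325737, 0.05042177066206932), 1.1731555461883545) [ 0.57772204 -0.18119257  0.03797386] [ 0.52241667 -0.20581637  0.03600243] [ 0.63059873 -0.15407927  0.04057178]
```

View pics/w13.png

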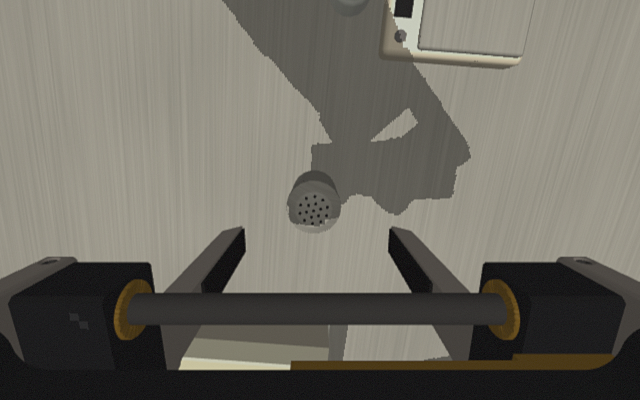

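>>> send_rows(series=[[0,0,0,-0.002,-0.001,0.03,1],[0,0,0,-0.002,-0.001,0.06,1],[0,0,0,-0.002,-0.001,0.06,1],[0,0,0,-0.002,-0.001,0.06,1]])

```text
time_s: 22.3
ee_pos: [0.4339, -0.3668, 0.1401]
eef_rot: [-3.142, -0.0, 1.659]
force: [0.2, 0.0, 0.5]
grip_width: 0.0937
```

```bash
python3 -c "
from h import *
go(.4319,-.3690,.055,95)
"
```

```text
t 22.3 p [ 0.4339 -0.3668  0.1401] yaw 95.1 turn [-0.  -0.   0.1] shift [-0.0021 -0.0022  0.0851] len 0.085 q6 -46 F [0.2 0.  0.5] w 0.0937
```

>>> send_rows(series=[[0,0,0,-0.002,-0.002,0.03,1],[0,0,0,-0.002,-0.002,0.06,1],[0,0,0,-0.002,-0.002,0.08,1],[0,0,0,-0.002,-0.002,0.085,1],[0,0,0,-0.002,-0.002,0.085,0.5],[0,0,0,-0.002,-0.002,0.085,0.2],[0,0,0,-0.002,-0.002,0.085,0],[0,0,0,-0.002,-0.002,0.085,-0.2]], force=20)

```text
time_s: 23.1
ee_pos: [0.4318, -0.3699, 0.0553]
eef_rot: [3.141, 0.001, 1.658]
force: [-0.4, -0.4, 0.6]
grip_width: 0.0655
```

>>> send_rows(series=[[0,0,0,0,0,0,-0.5],[0,0,0,0,0,0,-0.5],[0,0,0,0,0,0,-0.5],[0,0,0,0,0,0,-0.5]])

```text
time_s: 23.5
ee_pos: [0.4316, -0.3697, 0.0547]
eef_rot: [3.141, 0.0, 1.658]
force: [-0.8, 0.1, 5.4]
grip_width: 0.0539
```

>>> send_rows(series=[[0,0,0,0,0,-0.02,-0.5],[0,0,0,0,0,-0.06,-0.5],[0,0,0,0,0,-0.1,-0.5],[0,0,0,0,0,-0.12,-0.5],[0,0,0,0,0,-0.12,-0.5]])

```text
time_s: 24.0
ee_pos: [0.4321, -0.3702, 0.1768]
eef_rot: [3.139, 0.003, 1.658]
force: [0.9, 0.9, -2.1]
grip_width: 0.0536
```

```bash
python3 -c "
from h import *
c=snap('wrist','w14')
go(.566,-.007,.16,95)
"
```

```text
t 24.05 p [ 0.4315 -0.3697  0.1744] yaw 95.0 turn [ 0.  0. -0.] shift [0.3496 0.1655 0.0142] len 0.387 q6 -6 F [-0.7  0.6 -2.3] w 0.0536
```

View pics/w14.png

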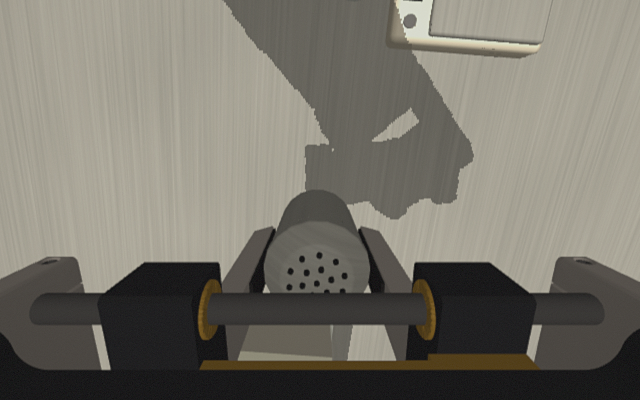

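Dredger held upright, centred at column 317.

>>> send_rows(series=[[0,0,0,0.3495,0.1655,0.01,-0.5],[0,0,0,0.3495,0.1655,0.01,-0.5],[0,0,0,0.3495,0.1655,0.01,-0.5],[0,0,0,0.3495,0.1655,0.01,-0.5],[0,0,0,0.3495,0.1655,0.01,-0.5],[0,0,0,0.3495,0.1655,0.01,-0.5],[0,0,0,0.3495,0.1655,0.01,-0.5],[0,0,0,0.3495,0.1655,0.01,-0.5]])

```text
time_s: 24.85
ee_pos: [0.5656, -0.0041, 0.1617]
eef_rot: [-3.138, -0.001, 1.659]
force: [0.4, -1.0, -1.5]
grip_width: 0.0536
```

>>> send_rows(series=[[0,0,0,0,0,0,-0.5],[0,0,0,0,0,0,-0.5],[0,0,0,0,0,0,-0.5]])

```text
time_s: 25.15
ee_pos: [0.5653, -0.0079, 0.1631]
eef_rot: [-3.14, -0.0, 1.657]
force: [-0.8, 0.3, -1.8]
grip_width: 0.0535
```

```bash
python3 -c "
from h import *
go(.566,-.007,.055,95)
"
```

```text
t 25.15 p [ 0.5653 -0.0079  0.1631] yaw 94.9 turn [-0.1 -0.  -0.1] shift [0.0008 0.001  0.1081] len 0.108 q6 -6 F [-0.8  0.3 -1.8] w 0.0535
```

>>> send_rows(series=[[0,0,0,0,0,0.04,-0.5],[0,0,0,0,0,0.075,-0.5],[0,0,0,0,0,0.095,-0.5],[0,0,0,0,0,0.102,-0.5],[0,0,0,0,0,0.105,-0.5],[0,0,0,0,0,0.106,-0.5],[0,0,0,0,0,0.107,-0.5],[0,0,0,0,0,0.107,-0.5]])

```text
time_s: 25.95
ee_pos: [0.5663, -0.0071, 0.0581]
eef_rot: [3.14, 0.0, 1.658]
force: [0.1, -0.1, -1.2]
grip_width: 0.0536
```

>>> send_rows(series=[[0,0,0,0,0,0.0005,-0.5],[0,0,0,0,0,0.0005,-0.5]])

```text
time_s: 26.15
ee_pos: [0.566, -0.0069, 0.0571]
eef_rot: [3.141, 0.0, 1.658]
force: [-0.7, -0.2, -1.4]
grip_width: 0.0535
```

>>> send_rows(series=[[0,0,0,0,0,0.001,-0.5],[0,0,0,0,0,0.002,-0.5],[0,0,0,0,0,0.0025,-0.5],[0,0,0,0,0,0.0025,-0.5]])

```text
time_s: 26.55
ee_pos: [0.566, -0.007, 0.0547]
eef_rot: [3.141, 0.0, 1.658]
force: [-2.1, -0.5, 3.0]
grip_width: 0.0536
```

Contact; release and retreat.

>>> send_rows(series=[[0,0,0,0,0,0,0],[0,0,0,0,0,0,0.5],[0,0,0,0,0,0,0.9],[0,0,0,0,0,0,0.9],[0,0,0,0,0,-0.01,0.9],[0,0,0,0,0,-0.05,0.9],[0,0,0,0,0,-0.1,0.9],[0,0,0,0,0,-0.13,0.9]])

```text
time_s: 27.35
ee_pos: [0.5666, -0.007, 0.1887]
eef_rot: [3.138, 0.001, 1.658]
force: [-0.1, -0.2, -0.7]
grip_width: 0.0895
```

```bash
python3 -c "
from h import *
go(.438,.332,.2,95)
c=snap('scene','s15')
c=snap('wrist','w15'); P=pts(c);X=P.reshape(-1,3)
for n,z0,z1,cx,cy,r in (('dredtop',.07,.1,.566,-.007,.05),):
    m=(np.hypot(X[:,0]-cx,X[:,1]-cy)<r)&(X[:,2]>z0)&(X[:,2]<z1)
    if m.sum()>5:
        r=cv2.minAreaRect(np.ascontiguousarray(X[m][:,:2],dtype=np.float32)); print(n,m.sum(),r,X[m].mean(0),X[m].min(0),X[m].max(0))
"
```

```text
t 27.35 p [ 0.5666 -0.007   0.1887] yaw 95.0 turn [ 0.2  0.  -0. ] shift [ 0.3489 -0.0985 -0.0119] len 0.363 q6 32 F [-0.1 -0.2 -0.7] w 0.0895
dredtop 2431 ((0.5664555430412292, -0.006493745371699333), (0.053533293306827545, 0.05395674705505371), 1.8189045190811157) [ 0.56612179 -0.00402393  0.08581466] [ 0.53959088 -0.03331126  0.07079558] [0.59324381 0.02059115 0.09285097]
```

View pics/s15.png

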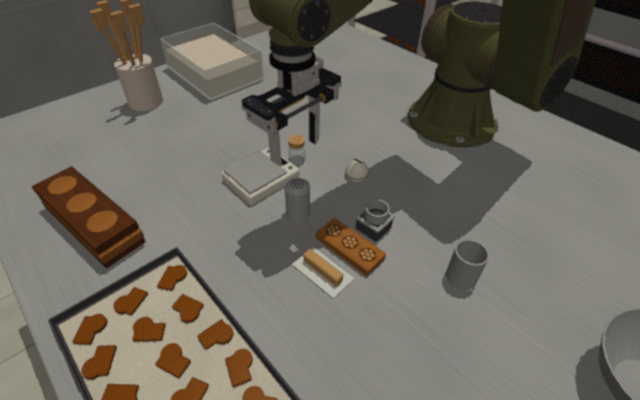

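>>> send_rows(series=[[0,0,0,0.349,-0.0985,-0.01,1],[0,0,0,0.349,-0.0985,-0.01,1],[0,0,0,0.349,-0.0985,-0.01,1],[0,0,0,0.349,-0.0985,-0.01,1],[0,0,0,0.349,-0.0985,-0.01,1],[0,0,0,0.349,-0.0985,-0.01,1],[0,0,0,0.349,-0.0985,-0.01,1],[0,0,0,0.349,-0.0985,-0.01,1]])

```text
time_s: 28.25
ee_pos: [0.4353, 0.3355, 0.194]
eef_rot: [-3.141, -0.0, 1.662]
force: [-0.4, -0.8, -0.3]
grip_width: 0.0938
```

>>> send_rows(series=[[0,0,0,0,0,0,1],[0,0,0,0,0,0,1],[0,0,0,0,0,0,1]])

```text
time_s: 28.55
ee_pos: [0.4381, 0.3307, 0.1942]
eef_rot: [-3.141, 0.0, 1.656]
force: [-0.1, -0.7, 0.3]
grip_width: 0.0942
```

```bash
python3 -c "
from h import *
go(.4375,.332,.05,95)
c=snap('wrist','w16'); P=pts(c);X=P.reshape(-1,3)
for n,z0,z1,cx,cy,r in (('beak',.074,.088,.4375,.332,.05),):
    m=(np.hypot(X[:,0]-cx,X[:,1]-cy)<r)&(X[:,2]>z0)&(X[:,2]<z1)
    if m.sum()>5:
        r=cv2.minAreaRect(np.ascontiguousarray(X[m][:,:2],dtype=np.float32)); print(n,m.sum(),r,X[m].mean(0),X[m].min(0),X[m].max(0))
"
```

```text
t 28.55 p [0.4381 0.3307 0.1942] yaw 94.9 turn [-0.   0.  -0.1] shift [ 0.0014 -0.0004  0.1442] len 0.144 q6 32 F [-0.1 -0.7  0.3] w 0.0942
beak 668 ((0.4376116096973419, 0.33325183391571045), (0.05875137075781822, 0.058581672608852386), 6.755528450012207) [0.43787226 0.3320354  0.07902342] [0.40818743 0.30347486 0.07401849] [0.46710961 0.36261828 0.08161055]
```

View pics/w16.png

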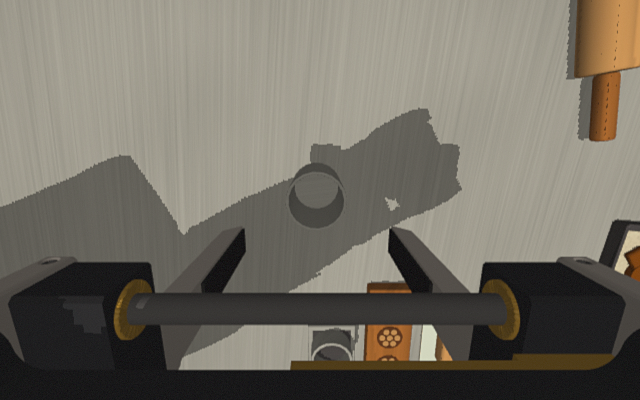

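>>> send_rows(series=[[0,0,0,0.002,0,0.045,1],[0,0,0,0.002,0,0.09,1],[0,0,0,0.002,0,0.125,1],[0,0,0,0.002,0,0.14,1],[0,0,0,0.002,0,0.144,1],[0,0,0,0.002,0,0.144,0.6],[0,0,0,0.002,0,0.144,0.3],[0,0,0,0.002,0,0.144,0]], force=15)

```text
time_s: 29.4
ee_pos: [0.4378, 0.3343, 0.0515]
eef_rot: [3.14, -0.001, 1.658]
force: [-0.4, 0.8, -0.5]
grip_width: 0.0732
```

>>> send_rows(series=[[0,0,0,0,0,0,-0.4],[0,0,0,0,0,0,-0.4],[0,0,0,0,0,0,-0.4],[0,0,0,0,0,0,-0.4]])

```text
time_s: 29.8
ee_pos: [0.4374, 0.3342, 0.0509]
eef_rot: [3.141, -0.0, 1.658]
force: [-1.4, -1.4, 6.9]
grip_width: 0.0595
```

>>> send_rows(series=[[0,0,0,0,0,-0.02,-0.4],[0,0,0,0,0,-0.06,-0.4],[0,0,0,0,0,-0.11,-0.4],[0,0,0,0,0,-0.15,-0.4],[0,0,0,0,0,-0.15,-0.4],[0,0,0,0,0,-0.15,-0.4]])

```text
time_s: 30.4
ee_pos: [0.4372, 0.3341, 0.2003]
eef_rot: [3.141, -0.0, 1.658]
force: [-0.6, 0.1, -2.8]
grip_width: 0.0592
```

```bash
python3 -c "
from h import *
c=snap('wrist','w17')
go(.577,-.151,.2,95)
"
```

```text
t 30.45 p [0.4368 0.3338 0.1991] yaw 95.0 turn [-0.1  0.  -0. ] shift [-0.4952  0.0975 -0.0006] len 0.505 q6 -20 F [ 0.6 -0.3 -2.7] w 0.0595
```

View pics/w17.png

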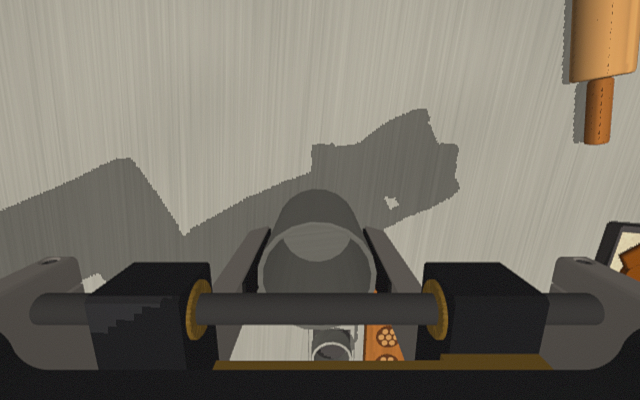

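>>> send_rows(series=[[0,0,0,-0.494,0.0975,0,-0.4],[0,0,0,-0.494,0.0975,0,-0.4],[0,0,0,-0.494,0.0975,0,-0.4],[0,0,0,-0.494,0.0975,0,-0.4],[0,0,0,-0.494,0.0975,0,-0.4],[0,0,0,-0.494,0.0975,0,-0.4],[0,0,0,-0.494,0.0975,0,-0.4],[0,0,0,-0.494,0.0975,0,-0.4]])

```text
time_s: 31.25
ee_pos: [0.5481, -0.0521, 0.1984]
eef_rot: [-3.139, -0.001, 1.658]
force: [1.2, 0.3, -1.5]
grip_width: 0.0597
```

```bash
python3 -c "
from h import *
go(.577,-.150,.2,95)
"
```

```text
t 31.25 p [ 0.5481 -0.0521  0.1984] yaw 95.0 turn [-0.2 -0.  -0. ] shift [-0.1     0.0202 -0.0018] len 0.102 q6 -20 F [ 1.2  0.3 -1.5] w 0.0597
```

>>> send_rows(series=[[0,0,0,-0.099,0.02,0,-0.4],[0,0,0,-0.099,0.02,0,-0.4],[0,0,0,-0.099,0.02,0,-0.4],[0,0,0,-0.099,0.02,0,-0.4],[0,0,0,-0.099,0.02,0,-0.4],[0,0,0,-0.099,0.02,0,-0.4]])

```text
time_s: 31.85
ee_pos: [0.5769, -0.1457, 0.1999]
eef_rot: [-3.141, -0.0, 1.659]
force: [0.8, 0.5, -2.6]
grip_width: 0.0595
```

```bash
python3 -c "
from h import *
go(.577,-.150,.0889,95)
c=snap('wrist','w18')
"
```

```text
t 31.85 p [ 0.5769 -0.1457  0.1999] yaw 95.1 turn [-0.  -0.   0.1] shift [-0.0043 -0.0002  0.111 ] len 0.111 q6 -20 F [ 0.8  0.5 -2.6] w 0.0595
```

View pics/w18.png

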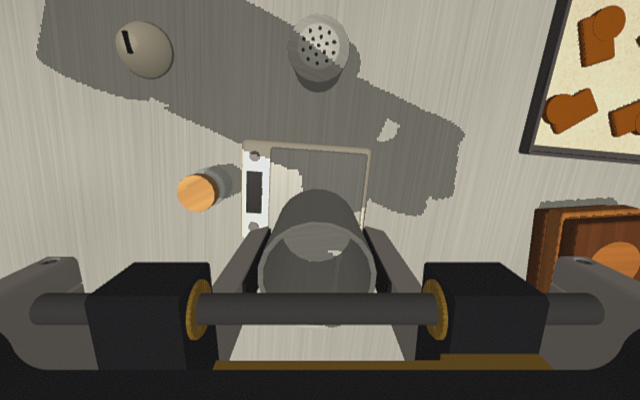

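>>> send_rows(series=[[0,0,0,-0.002,0,0.03,-0.4],[0,0,0,-0.002,0,0.065,-0.4],[0,0,0,-0.002,0,0.085,-0.4],[0,0,0,-0.002,0,0.095,-0.4],[0,0,0,-0.002,0,0.1,-0.4],[0,0,0,-0.002,0,0.1,-0.4],[0,0,0,-0.002,0,0.1,-0.4]])

```text
time_s: 32.6
ee_pos: [0.5778, -0.149, 0.1015]
eef_rot: [3.14, 0.001, 1.658]
force: [0.1, -0.5, -2.0]
grip_width: 0.0597
```

```bash
python3 -c "
from h import *
go(.577,-.150,.0889,95)
"
```

```text
t 32.6 p [ 0.5778 -0.149   0.1015] yaw 95.0 turn [0.1 0.  0. ] shift [-0.0009 -0.0009  0.0126] len 0.013 q6 -20 F [ 0.1 -0.5 -2. ] w 0.0597
```

>>> send_rows(series=[[0,0,0,-0.001,-0.001,0.004,-0.4],[0,0,0,-0.001,-0.001,0.008,-0.4],[0,0,0,-0.001,-0.001,0.01,-0.4],[0,0,0,-0.001,-0.001,0.011,-0.4],[0,0,0,-0.001,-0.001,0.0115,-0.4],[0,0,0,-0.001,-0.001,0.0115,-0.4],[0,0,0,-0.001,-0.001,0.0115,-0.4]])

```text
time_s: 33.3
ee_pos: [0.5764, -0.1501, 0.089]
eef_rot: [3.141, 0.0, 1.658]
force: [-1.1, 1.1, -0.9]
grip_width: 0.0596
```

>>> send_rows(series=[[0,0,0,0,0,0.0005,-0.4],[0,0,0,0,0,0.001,-0.4],[0,0,0,0,0,0.001,-0.4]])

```text
time_s: 33.6
ee_pos: [0.5765, -0.1501, 0.0889]
eef_rot: [3.141, 0.0, 1.658]
force: [-6.2, 2.2, 10.0]
grip_width: 0.0596
```

>>> send_rows(series=[[0,0,0,0,0,0,-0.4],[0,0,0,0,0,0,0.3],[0,0,0,0,0,0,0.8],[0,0,0,0,0,0,1],[0,0,0,0,0,0,1],[0,0,0,0,0,-0.01,1],[0,0,0,0,0,-0.05,1],[0,0,0,0,0,-0.1,1]])

```text
time_s: 34.4
ee_pos: [0.5756, -0.1498, 0.1881]
eef_rot: [-3.138, -0.001, 1.658]
force: [0.7, -0.1, 0.1]
grip_width: 0.0938
```

>>> send_rows(series=[[0,0,0,-0.05,0,-0.05,1],[0,0,0,-0.1,0,-0.05,1],[0,0,0,-0.15,0,-0.05,1],[0,0,0,-0.2,0,-0.05,1],[0,0,0,-0.25,0,-0.05,1],[0,0,0,-0.25,0,-0.05,1],[0,0,0,-0.25,0,-0.05,1]])

```text
time_s: 35.1
ee_pos: [0.5974, -0.4014, 0.2374]
eef_rot: [-3.141, -0.0, 1.655]
force: [-1.0, 0.4, -0.1]
grip_width: 0.0939
```

```bash
python3 -c "
from h import *
go(.577,-.150,.0889,95)
for f,n in (('t20','top'),('s20','scene')):
  c=snap(n,f); P=pts(c);X=P.reshape(-1,3)
  for n,z0,z1,cx,cy,r in (('beak',.112,.124,.577,-.151,.05),('plate',.0365,.044,.577,-.151,.09),('dred',.06,.1,.566,-.007,.05),('tin',.036,.045,.473,.135,.06),('cut',.06,.07,.473,.135,.05),('smoH',.026,.034,.632,.148,.055),('mould',.019,.025,.552,.1415,.08),('jar',.058,.07,.45,-.151,.05),('timer',.03,.055,.38,-.008,.05)):
    m=(np.hypot(X[:,0]-cx,X[:,1]-cy)<r)&(X[:,2]>z0)&(X[:,2]<z1)
    if m.sum()>5:
        r=cv2.minAreaRect(np.ascontiguousarray(X[m][:,:2],dtype=np.float32)); print(f,n,m.sum(),[np.round(x,4) for x in r],np.round(X[m].mean(0),4))
"
```

```text
t 35.1 p [ 0.5974 -0.4014  0.2374] yaw 94.8 turn [-0.  -0.  -0.2] shift [0.2522 0.001  0.1485] len 0.293 q6 -20 F [-1.   0.4 -0.1] w 0.0939
t20 beak 131 [array([ 0.5751, -0.1515]), array([0.0589, 0.0577]), np.float64(65.5701)] [ 0.5758 -0.152   0.1176]
t20 plate 1085 [array([ 0.5748, -0.1503]), array([0.1079, 0.1064]), np.float64(1.5183)] [ 0.5681 -0.1468  0.0393]
t20 dred 415 [array([ 0.5644, -0.007 ]), array([0.053 , 0.0509]), np.float64(3.1819)] [ 0.5617 -0.0071  0.0856]
t20 tin 419 [array([0.4729, 0.1356]), array([0.0592, 0.0582]), np.float64(4.8864)] [0.4719 0.1334 0.041 ]
t20 cut 95 [array([0.4714, 0.1354]), array([0.0466, 0.0484]), np.float64(4.6089)] [0.4714 0.1362 0.0652]
t20 smoH 267 [array([0.6301, 0.1466]), array([0.0229, 0.088 ]), np.float64(5.3678)] [0.6297 0.1472 0.0294]
t20 mould 1078 [array([0.5622, 0.1369]), array([0.1481, 0.1329]), np.float64(70.6303)] [0.5502 0.1409 0.0226]
t20 jar 217 [array([ 0.4492, -0.1507]), array([0.037 , 0.0375]), np.float64(46.0115)] [ 0.4493 -0.1507  0.0654]
s20 beak 195 [array([ 0.579 , -0.1512]), array([0.0608, 0.0584]), np.float64(78.6
[... 209 characters left out ...]
, np.float64(52.0107)] [0.5747 0.0019 0.0817]
s20 tin 385 [array([0.4767, 0.1355]), array([0.0601, 0.0604]), np.float64(5.8832)] [0.4812 0.1405 0.0407]
s20 cut 163 [array([0.4752, 0.1367]), array([0.0494, 0.0471]), np.float64(42.6969)] [0.4759 0.1367 0.0641]
s20 smoH 440 [array([0.634 , 0.1485]), array([0.0222, 0.0882]), np.float64(5.2102)] [0.6342 0.15   0.0293]
s20 mould 1611 [array([0.5341, 0.1391]), array([0.1021, 0.1408]), np.float64(6.2409)] [0.5531 0.1454 0.0227]
s20 jar 162 [array([ 0.4536, -0.1507]), array([0.04  , 0.0377]), np.float64(56.1801)] [ 0.4555 -0.1485  0.0648]
s20 timer 199 [array([ 0.3853, -0.0047]), array([0.0367, 0.0434]), np.float64(42.9929)] [ 0.3878 -0.0038  0.0396]
```

View pics/t20.png

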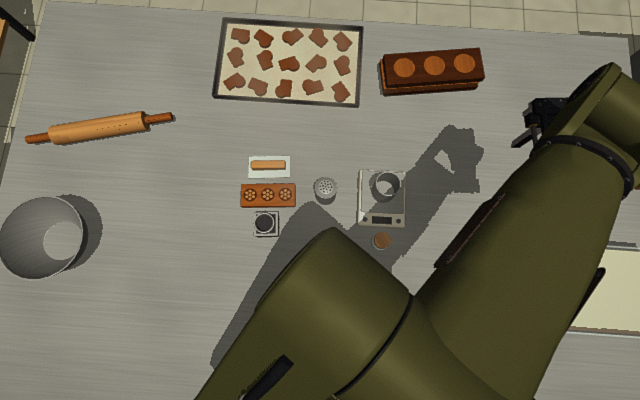

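View pics/s20.png

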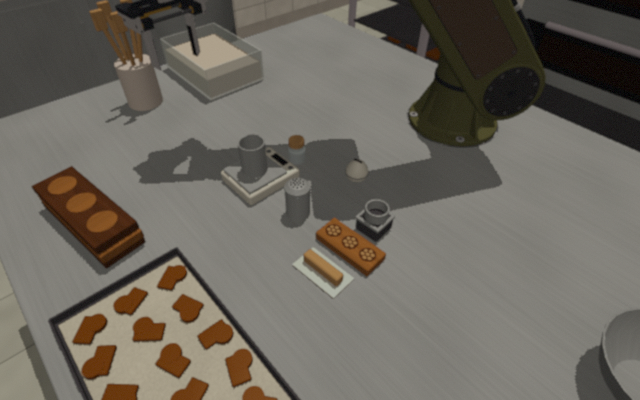

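```bash
python3 -c "
from h import *
print(ctrl.hand_in())"
```

```text
the job is handed in; nothing more can be done
None
```

The place is set out and handed in at about 35 s, with everything placed in the order you gave. The arm is clear of all the objects.

My last check used the top and scene cameras, which put absolute positions about 4 mm apart in x. I therefore compared positions within one camera; these are mostly from the top one:

| Item | Result |
|---|---|
| Tin | Centred in front of the mould board and parallel to it, with a gap of about 17–18 mm, slightly under the 2 cm asked; I left it |
| Ring cutter | Flat on the tin, about 1.5 mm off its centre |
| Icing smoother | About 20 mm behind the board's middle, parallel to within about half a degree |
| Dredger | Upright, within about 2 mm of midway between the board and the scale |
| Beaker | Upright on the plate, about 1 mm off its centre |
| Spice jar | Unmoved: its top-camera reading matches the first one |
| Kitchen timer | Looks unmoved in the scene view; the arm hid it from the top camera at the end, so I have no second measurement |

The largest wrist force I saw between moves was about 16 N, when the tin touched down. None of the checks failed.

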